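# Clear the deck, close the housing on its dowels and hold it pressed

### The job

Take the scraper block and wipe the three loose steel chips off the top face of the lower housing half that sits in the sprung jig (with the scraper, not the fingers), then stand the scraper back on its rubber mat, upright and near the middle. Then fit the finned upper half down over the two dowels, flush on the lower half (either way round), and push it down until the sprung platen is at the bottom of its travel. Finish while still holding the pair pressed down like that, without letting go; leave the other things on the table alone.

Things in the scene. Friction and masses are not known exactly. Their poses are not given: they have to be found in the camera images.
- deck (a point): centre of the flat top (mating) face of the lower housing half, an aluminium block 80 x 130 mm (x, y), 32 mm high, held in the jig; z up. The face is 62 mm above the table while the platen is up. Two steel dowels stand on it at y = +50 and -50 mm (x = 0), 12 mm thick, 18 mm high, the top 7 mm tapering to 5 mm
- lower (a joint): downward travel of the sprung platen that carries the lower half, in m: 0 up (at rest), 0.005 at the bottom stop. It stays up under the upper half's weight; on top of that it starts to move at about 4 N and is at the bottom at about 11 N. Without the upper half it moves from about 7 N
- cover_mid (a point): centre of the finned upper half (aluminium, about 350 g), 19 mm above its underside; z up. Flange 80 x 130 x 8 mm (x, y, z), two 14 mm through holes at y = +50 and -50 mm; on it a finned block 44 mm (x) by 70 mm (y), top 38 mm above the underside: grip it along x, across the outer fins. Fits either way round; seated, this point is 19 mm above the deck. Starts flat on the table
- scraper_mid (a point): centre of the scraper block, 25 mm above its underside; z up. Foot 26 x 74 x 14 mm (x, y, z) of grey plastic, above it a wooden grip 20 x 60 mm (x, y) up to 50 mm; about 120 g. It wipes with the 74 mm long faces of the foot, moving along its x; it fits between the dowels (88 mm clear). Starts standing on the mat
- mat: fixed black rubber mat 90 x 120 mm (x, y), 3 mm thick, the scraper's place; origin at the centre of its underside, on the table
- scraper: the scraper block itself; origin at the centre of its underside, same axes as scraper_mid
- jig: the jig, fixed to the table, with the lower half on its platen; origin on the table under the deck's centre, axes as deck. A grey chip tray 200 x 180 mm (x, y) with a 14 mm rim, in it a dark pedestal 90 x 140 mm; chips wiped over a long edge of the deck (its +x or -x side) drop into the tray
- cover: the finned upper half itself; origin at the centre of its underside, same axes as cover_mid
- chip0: loose dark steel chip, 10 x 13 x 8 mm (x, y, z), about 10 g, lying on the flat top face of the lower half at the start; origin at the centre of its underside
- chip1: loose dark steel chip, 10 x 13 x 8 mm (x, y, z), about 10 g, lying on the flat top face of the lower half at the start; origin at the centre of its underside
- chip2: loose dark steel chip, 10 x 13 x 8 mm (x, y, z), about 10 g, lying on the flat top face of the lower half at the start; origin at the centre of its underside
- tube_mid (a point): bystander: glass radio tube standing on its black base, 42 mm thick, 90 mm high; its centre
- transformer_mid (a point): bystander: small transformer with copper winding, 50 x 48 x 46 mm; its centre
- carton_mid (a point): bystander: small upright cardboard box, 42 x 42 x 60 mm; its centre
- driver_grip (a point): bystander: screwdriver 160 mm long lying on the table; the middle of its handle
- meter_mid (a point): bystander: square black panel meter 60 x 60 x 32 mm lying face up; its centre

How it is judged:
By the outcome, as a careful person would: the job done as asked, in the order asked, and still so for the second after the job is handed in, while the arm keeps its last pose, push and grip.
It also fails if it takes over 67 s, if anything falls off the work surface, if the arm or the gripper's body presses on something with over 40 N, if the wrist force passes 120 N, or if a joint passes its speed limit or range.

### The arm

A 6-joint arm with a two-finger parallel gripper is mounted at the origin on the work surface. World frame = base frame: x ahead of the robot, y to its left, z up, the work surface at z = 0. Lengths are in m, angles in degrees, forces in N, time in s.
With the tool pointing down it reaches from about 0.3 to 0.75 m from the base axis. Payload 8.5 kg.
Tool frame: the origin (TCP) lies midway between the tips of the shut fingers; the grasp point (between the pads) lies env.tcp_to_grasp behind it (env.tcp_to_grasp is the distance from the TCP to the grasp point, in m); z points along the fingers, y is the direction in which the jaws open and shut (so a half turn about z gives the same grasp; the last joint's range is limited). The gripper opens to 85 mm and grips with 20 to 120 N. Pads are 22 mm wide; open, the fingers measure 114 mm over their backs; the gripper's body (76 mm by 85 mm) begins 54 mm behind the grasp point. The pads swing forward as they close: fully open they stand 13 mm farther back than shut.
Start: joints at [60.315, 21.807, 74.336, -0, 83.858, -12.336], TCP at [0.164, 0.525, 0.231] pointing down, gripper open.
Joint ranges: [-178.18, 178.18], [-50.72, 133.34], [12.68, 142.11], [-81.47, 261.47], [9.98, 163.14], [-165.26, 165.26]. Speed limits (degrees/s): [136.94, 136.94, 180, 180, 180, 180].

### API

Orientations are given as a 3x3 rotation matrix whose columns are the frame's x, y, z axes.
In Python, from rig import readout, imaging, job, env gives the robot as it stands.
- The arm moves only by the tool move_arm, never from a script. Its argument "motion" is a list of rows, each a list of 3 entries, a list of its own where there are three numbers: the shift along the tool's x, y, z normalised to -1 to 1, where 1 is 0.02 m, then the turn, a rotation vector about the tool's x, y, z normalised to -1 to 1, where 1 is 120 degrees, then the gripper command: -1 is shut, 1 is fully open, values between are in proportion. In form: [[[tx, ty, tz], [rx, ry, rz], claw], ...]. A call has 1 to 12 rows; each row shifts and turns the pose as measured when the row begins, along the tool's axes as they then stand; what a row does not reach is not made up. A row lasts 1/12 s, in which the tool goes at most 41.7 mm and 7.16 degrees, less where a joint would pass 70% of its speed; a pose out of reach is approached as far as the arm can. A call with a number of a shift or a turn outside -1 to 1 is refused whole. A call with a gripper value outside its range is refused whole. The fingers move at their own pace and stop on an object; "squeeze" is the grip in N (left out, the last holds). Time passes only in rows, so rows that do not move let the fingers close. It gives the time, the measured TCP pose, the force and the opening at its end, in the units of the state.
- readout.observe(): the state, without advancing time (a new reading comes with each control period).
- imaging.get_image(name): name is "side" or "top" or "wrist"; returns a dict with "img" (420x560x3 uint8, blue, green, red), "fov_y" (degrees; the focal length in pixels is half the picture's height over the tangent of half this angle, whatever the lens; pixels are square), "cx", "cy" (the principal point, pixels), "eye" and "orientation" of the camera in the world. Camera axes: x right, y up, looking along -z (the intrinsics and any distortion apply to the point x, -y, -z); pixel columns grow to the right and rows downward; lengths in m; the calibration is good to about 2 mm. A picture is of the moment at which its call begins. There is no depth.
- job.close_job(): hands the job in, once; it reports no verdict.
The state is a dict: "time_s": time; "q": joint angles; "qvel": joint speeds; "joint_efforts": joint torques, N m; "position": TCP position; "tool_rot": TCP orientation; "ft_force": force on the tool from outside, world axes, zero at the start; "wrist_torque": the same for the moment, N m; "grip_width": finger opening in m.
Only numpy, scipy, OpenCV 4.12 (cv2) and the standard library are available. Lean on these libraries where they do the work, as an engineer would, in place of code of your own. Each camera call takes 0.05 s, during which the arm holds its last target.

## Working session

There is one attempt and no reset: what is moved stays moved. The work goes in short steps, Python scripts to look and compute and a tool call to move; the robot and the scene stay as the last step left them, time stands still between calls to the robot, and variables do not carry over. Pictures are saved under pics/ and viewed, and the job is handed in when it is done.

Besides the shell and the picture viewer there is one more tool, called as a command line: name --argument value ..., lists and objects as JSON in quotes. move_arm: Moves the arm, as the interface text tells. Its arguments: {"type":"object","properties":{"motion":{"type":"array","items":{"type":"array"}},"squeeze":{"type":"number"}},"required":["motion"]}

```bash
ls; mkdir -p pics
python3 - <<'E'
from rig import readout, imaging, job, env
import cv2
s=readout.observe()
for k,v in s.items(): print(k,v)
print(env.tcp_to_grasp,[a for a in dir(env) if a[0]!='_'])
for n in ("side","top","wrist"):
    d=imaging.get_image(n); cv2.imwrite(f"pics/{n}0.png",d["img"])
    print(n,{k:v for k,v in d.items() if k!="img"})
E
```

```text
pics
time_s 0.0
q [ 6.03167446e+01  2.18418167e+01  7.43877602e+01  1.19578853e-03
  8.38600039e+01 -1.23353321e+01]
qvel [ 0.02705685  0.09345399 -0.00614389  0.00175569  0.02769747  0.0388386 ]
joint_efforts [-1.48533938e-03 -4.48429406e+01 -2.31276691e+01 -1.88180138e-04
  4.68297105e-03 -1.43819028e-05]
position [0.16382661 0.52470012 0.23068635]
tool_rot [[-9.54510924e-01  2.98174894e-01 -7.92270393e-04]
 [ 2.98175736e-01  9.54510038e-01 -1.34803824e-03]
 [ 3.54278883e-04 -1.52295304e-03 -9.99998778e-01]]
ft_force [-0.30516675  0.45817175 -0.05938014]
wrist_torque [-0.03644271 -0.02665217 -0.06720875]
grip_width 0.0852146671759737
0.0187 ['MotionError', 'tcp_to_grasp']
side {'fov_y': 42.4187458351961, 'cx': 280.13365366876303, 'cy': 212.10802334657174, 'eye': array([ 0.08267588, -0.73194535,  1.00919405]), 'orientation': array([[ 0.87863619,  0.33238336, -0.34281154],
       [-0.47742993,  0.62310194, -0.61951968],
       [ 0.0076885 ,  0.7080009 ,  0.70616968]])}
top {'fov_y': 52.55766925866517, 'cx': 279.9799882281077, 'cy': 212.31986835863756, 'eye': array([0.41640817, 0.11903926, 1.05826809]), 'orientation': array([[ 0.00212356,  0.99410486, -0.10840207],
       [-0.99995009,  0.00316927,  0.00947517],
       [ 0.00976286,  0.10837654,  0.99406198]])}
wrist {'fov_y': 69.92902817548118, 'cx': 279.82021956201396, 'cy': 207.79430817860805, 'eye': array([0.09787616, 0.54554097, 0.37342288]), 'orientation': array([[ 0.29760413, -0.91754016, -0.26372683],
       [ 0.95468698,  0.28540607,  0.0843572 ],
       [-0.00213188, -0.27688162,  0.96090167]])}
```

View pics/top0.png

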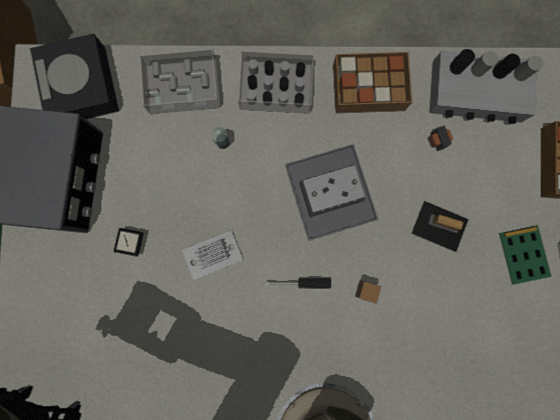

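View pics/side0.png

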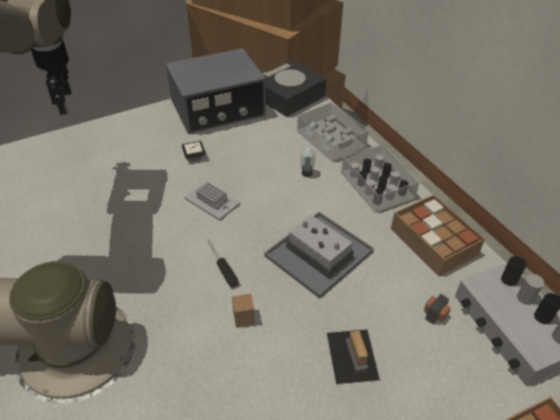

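View pics/wrist0.png

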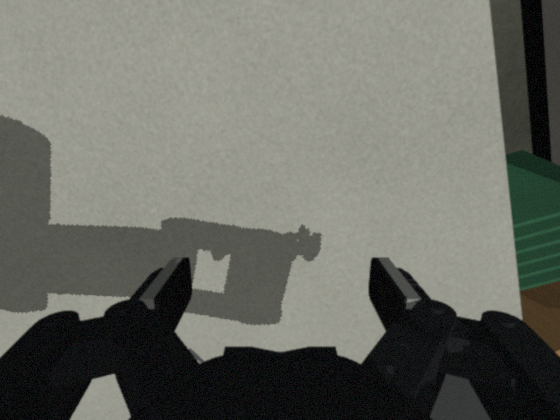

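Top view: jig near (331,191), scraper on its mat near (446,222), cover near (213,254). Zooming in to measure.

```bash
cat > h.py <<'E'
import numpy as np, cv2
from rig import readout, imaging, job, env
def K(d):
    h,w=d["img"].shape[:2]; f=h/2/np.tan(np.radians(d["fov_y"]/2)); return f,d["cx"],d["cy"]
def ray(d,u,v):
    f,cx,cy=K(d); r=d["orientation"]@np.array([(u-cx)/f,-(v-cy)/f,-1.]); return d["eye"],r
def onz(d,u,v,z):
    e,r=ray(d,u,v); return e+r*(z-e[2])/r[2]
def proj(d,p):
    f,cx,cy=K(d); c=d["orientation"].T@(np.asarray(p)-d["eye"]); return np.array([cx+f*c[0]/-c[2],cy-f*c[1]/-c[2]])
E
python3 - <<'E'
import cv2
a=cv2.imread("pics/top0.png")
b=cv2.resize(a[130:260,280:480],None,fx=4,fy=4,interpolation=cv2.INTER_CUBIC); cv2.imwrite("pics/topA.png",b)
b=cv2.resize(a[215:295,170:260],None,fx=7,fy=7,interpolation=cv2.INTER_CUBIC); cv2.imwrite("pics/topB.png",b)
E
```

```text
(no output)
```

View pics/topA.png

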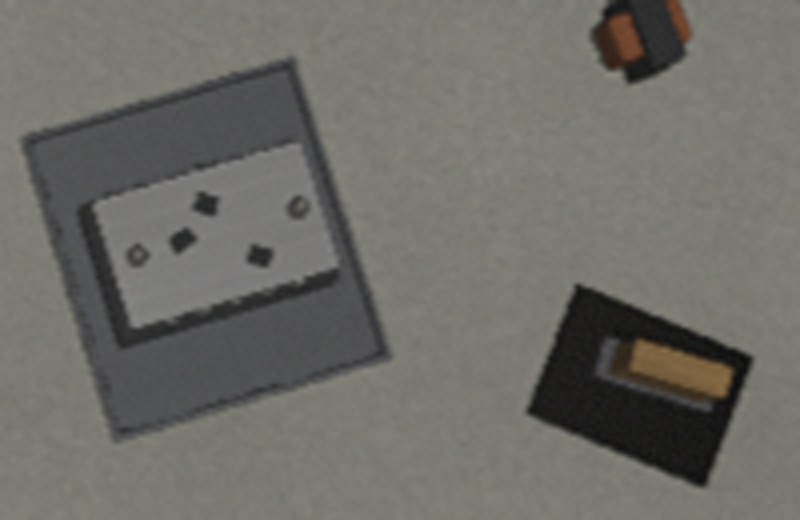

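View pics/topB.png

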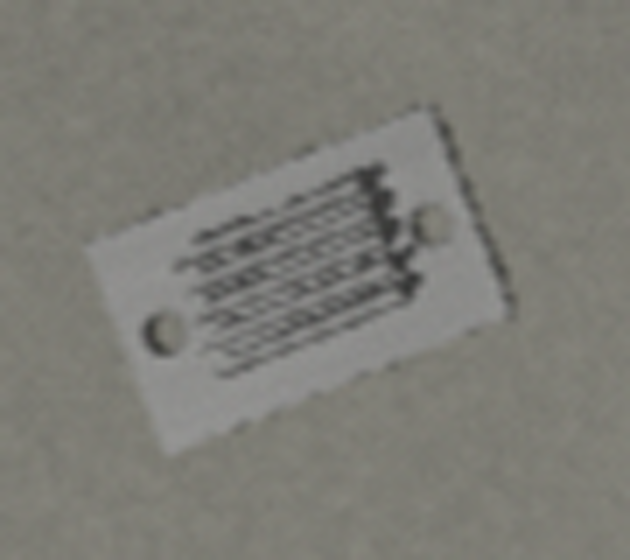

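```bash
python3 - <<'E'
from h import *
np.set_printoptions(precision=4,suppress=True)
d=imaging.get_image("top"); s=imaging.get_image("side")
def P(u,v,z,o=(280,130),k=4): return onz(d,(u+.5)/k-.5+o[0],(v+.5)/k-.5+o[1],z)
def rep(n,pts,z,o=(280,130),k=4):
    q=np.array([P(u,v,z,o,k) for u,v in pts]); print(n,"c",q.mean(0))
    for i in range(len(q)):
        e=q[(i+1)%len(q)]-q[i]; print("   L",np.hypot(*e[:2]).round(4),"ang",np.degrees(np.arctan2(e[1],e[0])).round(1))
    return q
rep("deck",[(97,200),(302,143),(340,268),(132,328)],.062)
rep("dowels",[(138,254),(299,206)],.080)
rep("tray",[(22,137),(293,58),(389,355),(116,440)],.014)
rep("mat",[(577,285),(751,357),(705,487),(528,411)],.003)
rep("scr",[(634,338),(733,365),(725,398),(630,373)],.053)
rep("chips",[(207,203),(182,239),(260,255)],.066); 
print([P(u,v,.07) for u,v in [(207,203),(182,239),(260,255)]])
rep("cover",[(90,245),(432,106),(515,318),(170,455)],.008,(170,215),7)
rep("coverholes",[(166,333),(435,225)],.008,(170,215),7)
for n,p in dict(scr=(.3,-.1,.05)).items(): pass
E
python3 - <<'E'
import cv2
a=cv2.imread("pics/side0.png")
b=cv2.resize(a[200:390,250:390],None,fx=4,fy=4,interpolation=cv2.INTER_CUBIC)[:600*2]; cv2.imwrite("pics/sideA.png",cv2.resize(a[205:390,255:390],None,fx=3.2,fy=3.2,interpolation=cv2.INTER_CUBIC))
E
```

```text
deck c [ 0.583  -0.0188  0.062 ]
   L 0.1276 ang -74.1
   L 0.0783 ang -164.2
   L 0.1288 ang 106.3
   L 0.0791 ang 14.9
dowels c [ 0.5826 -0.0168  0.08  ]
   L 0.0986 ang -73.1
   L 0.0986 ang 106.9
tray c [ 0.5837 -0.0174  0.014 ]
   L 0.1782 ang -73.2
   L 0.1959 ang -163.3
   L 0.1772 ang 107.4
   L 0.1978 ang 17.0
mat c [ 0.4989 -0.2898  0.003 ]
   L 0.1167 ang -112.7
   L 0.0873 ang 158.2
   L 0.1183 ang 66.7
   L 0.086 ang -22.8
scr c [ 0.5047 -0.2949  0.053 ]
   L 0.0607 ang -105.3
   L 0.0205 ang 164.0
   L 0.058 ang 75.3
   L 0.0212 ang -8.7
chips c [ 0.5836 -0.0174  0.066 ]
   L 0.0263 ang 145.2
   L 0.047 ang -101.5
   L 0.0439 ang 45.0
[array([ 0.6004, -0.0115,  0.07  ]), array([0.5788, 0.0035, 0.07  ]), array([ 0.5695, -0.0424,  0.07  ])]
cover c [0.426  0.2738 0.008 ]
   L 0.1289 ang -67.6
   L 0.0802 ang -157.9
   L 0.1286 ang 111.7
   L 0.0786 ang 22.2
coverholes c [0.4265 0.2743 0.008 ]
   L 0.1008 ang -67.9
   L 0.1008 ang 112.1
```

View pics/sideA.png

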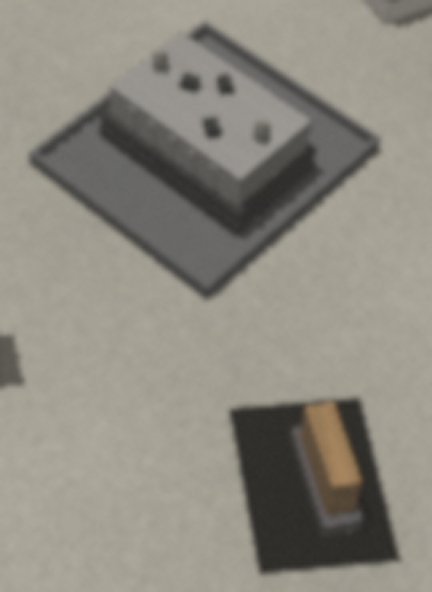

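move_arm --motion '[[[0,0,0.4],[0,0,0.055],1],[[0,0,0.4],[0,0,0.055],1],[[0,0,0.4],[0,0,0.055],1],[[0,0,0.4],[0,0,0.055],1],[[0,0,0.4],[0,0,0.055],1],[[0,0,0.4],[0,0,0.055],1],[[0,0,0.4],[0,0,0.055],1],[[0,0,0.4],[0,0,0.055],1],[[0,0,0.4],[0,0,0.055],1],[[0,0,0.4],[0,0,0.055],1],[[0,0,0.4],[0,0,0.055],1],[[0,0,0.4],[0,0,0.055],1]]'

```text
time_s: 1.25
position: [0.164, 0.5251, 0.1313]
tool_rot: [[0.177, 0.984, 0.0], [0.984, -0.177, 0.001], [0.001, 0.0, -1.0]]
ft_force: [0.1, -0.3, -1.3]
grip_width: 0.0855
```

```bash
cat > go.py <<'E'
# usage: go.py x y z yaw_of_tool_y  -> tool-frame shift needed (units of 0.02 m) and turn (units of 120 deg)
import sys
from h import *
from scipy.spatial.transform import Rotation as R
np.set_printoptions(precision=4,suppress=True)
s=readout.observe(); p=np.array(s["position"]); Rt=np.array(s["tool_rot"])
print("t %.2f"%s["time_s"],"pos",p,"yawy %.2f"%np.degrees(np.arctan2(Rt[1,1],Rt[0,1])),"F",np.round(s["ft_force"],2),"T",np.round(s["wrist_torque"],2),"w",round(s["grip_width"],4),"q6 %.1f"%s["q"][5])
if len(sys.argv)>1:
    t=np.array([float(a) for a in sys.argv[1:4]]); y=np.radians(float(sys.argv[4]))
    yv=np.array([np.cos(y),np.sin(y),0]); z=np.array([0,0,-1.]); Rg=np.column_stack([np.cross(yv,z),yv,z])
    rv=R.from_matrix(Rt.T@Rg).as_rotvec(degrees=True)
    print("shift now-axes",Rt.T@(t-p)/.02,"turn",rv/120,"| shift in goal axes",Rg.T@(t-p)/.02)
E
python3 go.py .505 -.295 .12 -15
```

```text
t 1.25 pos [0.164  0.5251 0.1313] yawy -10.22 F [ 0.1  -0.27 -1.25] T [ 0.    0.01 -0.04] w 0.0855 q6 70.5
shift now-axes [-37.3299  24.0529   0.5405] turn [ 0.0001 -0.0004  0.0399] | shift in goal axes [-35.1935  27.0825   0.5671]
```

move_arm --motion '[[[-1,0.65,0],[0,0,0],1],[[-1,0.65,0],[0,0,0],1],[[-1,0.65,0],[0,0,0],1],[[-1,0.65,0],[0,0,0],1],[[-1,0.65,0],[0,0,0],1],[[-1,0.65,0],[0,0,0],1],[[-1,0.65,0],[0,0,0],1],[[-1,0.65,0],[0,0,0],1],[[-1,0.65,0],[0,0,0],1],[[-1,0.65,0],[0,0,0],1],[[-1,0.65,0],[0,0,0],1],[[-1,0.65,0],[0,0,0],1]]'

```text
time_s: 2.25
position: [0.275, 0.2515, 0.1285]
tool_rot: [[0.179, 0.984, -0.001], [0.984, -0.179, -0.001], [-0.001, -0.0, -1.0]]
ft_force: [0.7, 0.7, -0.4]
grip_width: 0.0854
```

move_arm --motion '[[[-1,0.65,0],[0,0,0],1],[[-1,0.65,0],[0,0,0],1],[[-1,0.65,0],[0,0,0],1],[[-1,0.65,0],[0,0,0],1],[[-1,0.65,0],[0,0,0],1],[[-1,0.65,0],[0,0,0],1],[[-1,0.65,0],[0,0,0],1],[[-1,0.65,0],[0,0,0],1],[[-1,0.65,0],[0,0,0],1],[[-1,0.65,0],[0,0,0],1],[[-1,0.65,0],[0,0,0],1],[[-1,0.65,0],[0,0,0],1]]'

```text
time_s: 3.25
position: [0.3894, -0.027, 0.1302]
tool_rot: [[0.179, 0.984, 0.004], [0.984, -0.179, -0.001], [-0.0, 0.004, -1.0]]
ft_force: [0.8, 0.5, -0.1]
grip_width: 0.0853
```

```bash
python3 go.py .505 -.295 .12 -15
```

```text
t 3.25 pos [ 0.3894 -0.027   0.1302] yawy -10.32 F [ 0.82  0.53 -0.07] T [ 0.02 -0.01 -0.03] w 0.0853 q6 -11.2
shift now-axes [-12.1484   8.0859   0.544 ] turn [ 0.0018 -0.      0.039 ] | shift in goal axes [-11.4483   9.0519   0.5121]
```

move_arm --motion '[[[0,0,0],[0,0,0.039],1],[[-1,0.8,0],[0,0,0],1],[[-1,0.8,0],[0,0,0],1],[[-1,0.8,0],[0,0,0],1],[[-1,0.8,0],[0,0,0],1],[[-1,0.8,0],[0,0,0],1],[[-1,0.8,0],[0,0,0],1],[[-1,0.8,0],[0,0,0],1],[[-1,0.8,0],[0,0,0],1],[[-1,0.8,0],[0,0,0],1],[[-1,0.8,0],[0,0,0],1],[[-0.8,0.5,0],[0,0,0],1]]'

```text
time_s: 4.25
position: [0.5004, -0.2951, 0.1306]
tool_rot: [[0.266, 0.964, 0.004], [0.964, -0.266, -0.001], [0.001, 0.004, -1.0]]
ft_force: [0.1, 0.2, -0.3]
grip_width: 0.0856
```

```bash
python3 go.py .505 -.295 .12 -15
python3 - <<'E'
from h import *
d=imaging.get_image("wrist"); cv2.imwrite("pics/w1.png",d["img"])
E
```

```text
t 4.25 pos [ 0.5004 -0.2951  0.1306] yawy -15.40 F [ 0.1   0.18 -0.35] T [-0.01  0.04  0.03] w 0.0856 q6 -26.9
shift now-axes [0.0647 0.22   0.5322] turn [ 0.002  -0.0003 -0.0034] | shift in goal axes [0.0635 0.2227 0.5312]
```

View pics/w1.png

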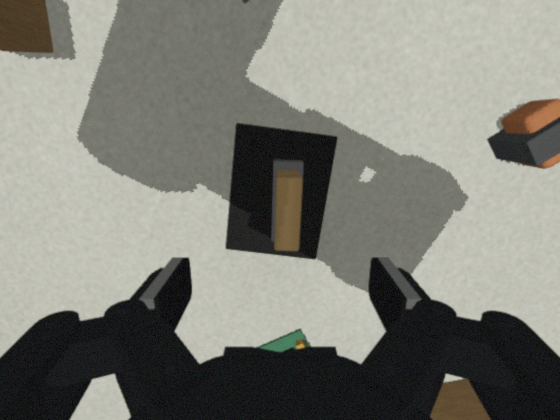

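Wrist view: wood grip's top face spans (276,171)–(299,251), and the mat's corners are at (238,124), (336,137), (317,259), (227,248).

Run:
```python
from h import *
a=cv2.imread("pics/w1.png"); cv2.imwrite("pics/w1z.png",cv2.resize(a[115:265,215:345],None,fx=4,fy=4,interpolation=cv2.INTER_CUBIC))
```

```text
(no output)
```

View pics/w1z.png

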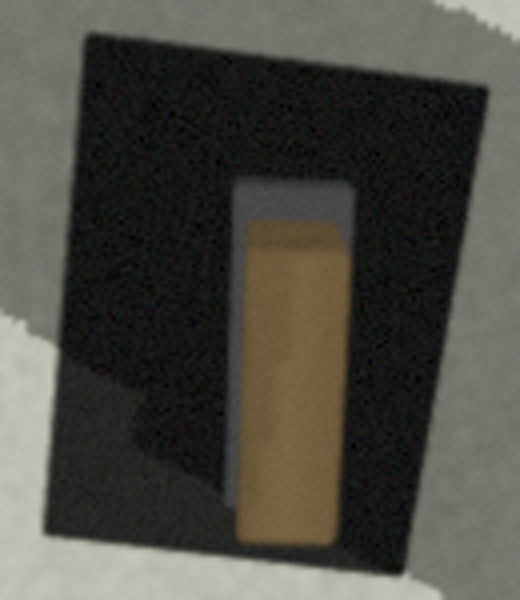

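Run:
```python
from h import *
np.set_printoptions(precision=4,suppress=True)
d=imaging.get_image("wrist"); print(d["eye"],d["fov_y"])
def rep(n,pts,z):
    q=np.array([onz(d,(u+.5)/4-.5+215,(v+.5)/4-.5+115,z) for u,v in pts]); print(n,"c",q.mean(0))
    for i in range(len(q)):
        e=q[(i+1)%len(q)]-q[i]; print("   L",np.hypot(*e[:2]).round(4),"ang",np.degrees(np.arctan2(e[1],e[0])).round(1))
rep("wood",[(246,248),(347,247),(337,546),(236,545)],.053)
rep("mat",[(86,33),(489,88),(405,574),(45,534)],.003)
rep("foottop-edge",[(233,180),(355,183)],.017)
```

```text
[ 0.5202 -0.2301  0.273 ] 69.92902817548118
wood c [ 0.5082 -0.2993  0.053 ]
   L 0.0187 ang -14.9
   L 0.0602 ang -106.2
   L 0.0201 ang 163.8
   L 0.0598 ang 72.4
mat c [ 0.5026 -0.2941  0.003 ]
   L 0.0886 ang -23.0
   L 0.1175 ang -112.6
   L 0.0887 ang 157.5
   L 0.1183 ang 67.4
foottop-edge c [ 0.5196 -0.2634  0.017 ]
   L 0.0259 ang -16.9
   L 0.0259 ang 163.1
```

```bash
python3 go.py .5065 -.297 .024 -16
```

```text
t 4.35 pos [ 0.5001 -0.2958  0.1303] yawy -15.50 F [ 0.25 -0.13  0.13] T [ 0.05 -0.03 -0.  ] w 0.0852 q6 -26.9
shift now-axes [0.0256 0.3012 5.3155] turn [ 0.0021 -0.0001  0.0042] | shift in goal axes [0.0299 0.3244 5.3141]
```

move_arm --motion '[[[0,0.32,0.5],[0.002,0,0.004],0.4],[[0,0,0.95],[0,0,0],0.4],[[0,0,0.95],[0,0,0],0.4],[[0,0,0.95],[0,0,0],0.4],[[0,0,0.95],[0,0,0],0.4],[[0,0,0.65],[0,0,0],0.4],[[0,0,0.3],[0,0,0],0.4],[[0,0,0],[0,0,0],0.4]]'

```text
time_s: 5.02
position: [0.5054, -0.2926, 0.0218]
tool_rot: [[0.275, 0.962, -0.0], [0.962, -0.275, 0.002], [0.002, -0.001, -1.0]]
ft_force: [-0.7, 0.3, 0.1]
grip_width: 0.0598
```

```bash
python3 go.py .5065 -.297 .024 -16
python3 - <<'E'
from h import *
d=imaging.get_image("wrist"); cv2.imwrite("pics/w2.png",d["img"])
E
```

```text
t 5.02 pos [ 0.5054 -0.2926  0.0218] yawy -15.94 F [-0.73  0.29  0.06] T [-0.05 -0.01  0.02] w 0.0598 q6 -25.8
shift now-axes [-0.1961  0.1148 -0.1104] turn [-0.0003 -0.0008  0.0005] | shift in goal axes [-0.1961  0.1151 -0.11  ]
```

View pics/w2.png

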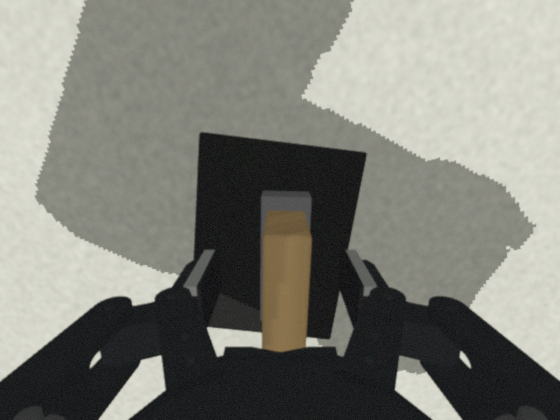

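The grip (column ~286) stands between the pads (~200 and ~362), roughly centred, so I'm closing.

move_arm --motion '[[[-0.2,0.1,-0.1],[0,0,0],0.4],[[0,0,0],[0,0,0],-1],[[0,0,0],[0,0,0],-1],[[0,0,0],[0,0,0],-1],[[0,0,0],[0,0,0],-1],[[0,0,0],[0,0,0],-1],[[0,0,0],[0,0,0],-1],[[0,0,0],[0,0,0],-1]]' --squeeze 50

```text
time_s: 5.73
position: [0.5078, -0.2983, 0.0289]
tool_rot: [[0.274, 0.962, 0.005], [0.962, -0.274, -0.003], [-0.002, 0.006, -1.0]]
ft_force: [-0.5, 0.9, -0.8]
grip_width: 0.0192
```

```bash
python3 go.py .5065 -.297 .024 -16
```

```text
t 5.73 pos [ 0.5078 -0.2983  0.0289] yawy -15.92 F [-0.46  0.86 -0.82] T [0.06 0.03 0.01] w 0.0192 q6 -26.1
shift now-axes [ 0.0442 -0.0807  0.2454] turn [0.0029 0.0007 0.0007] | shift in goal axes [ 0.0438 -0.0792  0.2459]
```

move_arm --motion '[[[0,0,0.05],[0,0,0],-1],[[0,0,0.05],[0,0,0],-1]]'

```text
time_s: 5.9
position: [0.5079, -0.2983, 0.0281]
tool_rot: [[0.274, 0.962, 0.006], [0.962, -0.274, -0.004], [-0.002, 0.007, -1.0]]
ft_force: [-4.0, 3.8, 17.3]
grip_width: 0.0192
```

```bash
python3 go.py
```

```text
t 5.90 pos [ 0.5079 -0.2983  0.0281] yawy -15.91 F [-4.    3.83 17.26] T [ 0.72  1.05 -0.01] w 0.0192 q6 -26.1
```

move_arm --motion '[[[0,0,0.05],[0,0,0],-1],[[0,0,0.05],[0,0,0],-1]]'

```text
time_s: 6.07
position: [0.5079, -0.2983, 0.0282]
tool_rot: [[0.274, 0.962, 0.006], [0.962, -0.274, -0.005], [-0.003, 0.007, -1.0]]
ft_force: [-4.0, 1.2, 9.7]
grip_width: 0.0192
```

```bash
python3 go.py
```

```text
t 6.07 pos [ 0.5079 -0.2983  0.0282] yawy -15.89 F [-4.01  1.2   9.68] T [ 0.35  0.58 -0.01] w 0.0192 q6 -26.1
```

move_arm --motion '[[[0,0,-0.5],[0,0,0],-1],[[0,0,-1],[0,0,0],-1],[[0,0,-1],[0,0,-0.054],-1],[[0,0,-1],[0,0,-0.054],-1],[[0,0,-1],[0,0,-0.054],-1],[[0,0,-0.7],[0,0,-0.054],-1],[[0,0,0],[0,0,-0.054],-1]]'

```text
time_s: 6.65
position: [0.5067, -0.2973, 0.1388]
tool_rot: [[-0.305, 0.952, 0.005], [0.952, 0.305, -0.003], [-0.004, 0.003, -1.0]]
ft_force: [1.8, -0.8, -1.2]
grip_width: 0.0194
```

```bash
python3 go.py .655 .004 .13 16.5
```

```text
t 6.65 pos [ 0.5067 -0.2973  0.1388] yawy 17.76 F [ 1.8  -0.75 -1.18] T [-0.03  0.01  0.01] w 0.0194 q6 -59.7
shift now-axes [12.0879 11.6534  0.4293] turn [0.0017 0.0019 0.0105] | shift in goal axes [12.3385 11.3873  0.4389]
```

move_arm --motion '[[[1,1,0],[0,0,0.011],-1],[[1,0.94,0],[0,0,0],-1],[[1,0.94,0],[0,0,0],-1],[[1,0.94,0],[0,0,0],-1],[[1,0.94,0],[0,0,0],-1],[[1,0.94,0],[0,0,0],-1],[[1,0.94,0],[0,0,0],-1],[[1,0.94,0],[0,0,0],-1],[[1,0.94,0],[0,0,0],-1],[[1,0.94,0],[0,0,0],-1],[[1,0.94,0],[0,0,0],-1],[[0.6,0.6,0],[0,0,0],-1]]'

```text
time_s: 7.65
position: [0.6546, -0.0019, 0.1455]
tool_rot: [[-0.285, 0.959, 0.01], [0.959, 0.285, -0.007], [-0.009, 0.007, -1.0]]
ft_force: [0.6, 0.6, -1.0]
grip_width: 0.0191
```

```bash
python3 go.py .655 .004 .13 16.5
python3 - <<'E'
from h import *
d=imaging.get_image("wrist"); cv2.imwrite("pics/w3.png",d["img"])
E
```

```text
t 7.65 pos [ 0.6546 -0.0019  0.1455] yawy 16.55 F [ 0.59  0.64 -1.  ] T [-0.05  0.08 -0.01] w 0.0191 q6 -26.9
shift now-axes [0.2852 0.0963 0.7747] turn [0.0035 0.0045 0.0004] | shift in goal axes [0.278  0.1017 0.7767]
```

View pics/w3.png

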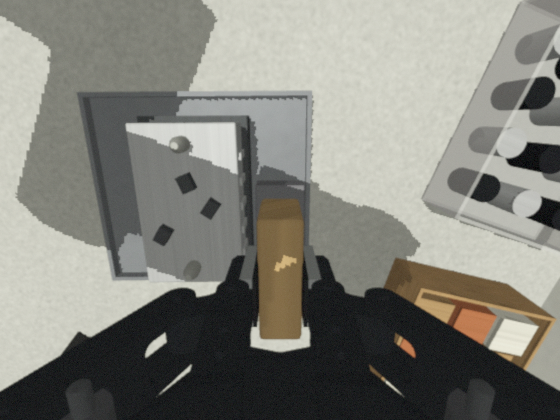

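Run:
```python
from h import *
a=cv2.imread("pics/w3.png"); cv2.imwrite("pics/w3z.png",cv2.resize(a[85:290,75:320],None,fx=2.9,fy=2.9,interpolation=cv2.INTER_CUBIC))
```

```text
(no output)
```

View pics/w3z.png

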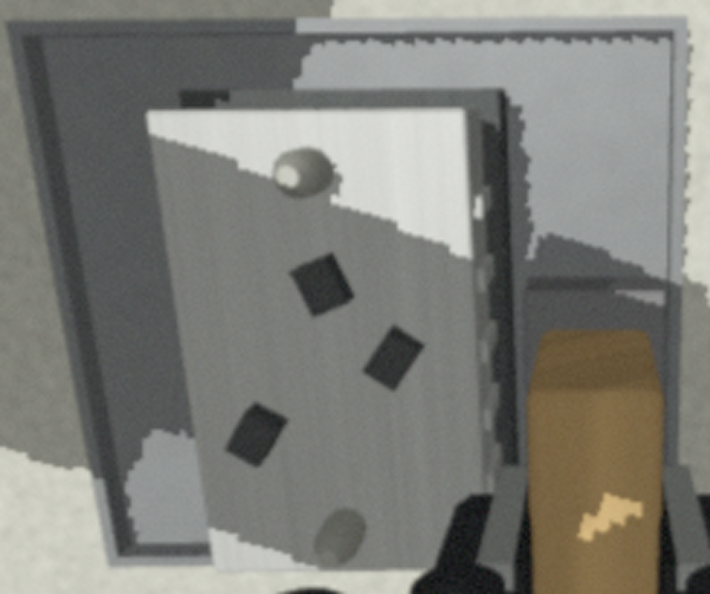

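Run:
```python
from h import *
np.set_printoptions(precision=4,suppress=True)
d=imaging.get_image("wrist")
P=lambda u,v,z: onz(d,(u+.5)/2.9-.5+75,(v+.5)/2.9-.5+85,z)
a,b,c=P(148,110,.062),P(467,108,.062),P(213,570,.062)
for m,n in ((a,b),(a,c)):
    e=n-m; print(np.hypot(*e[:2]),np.degrees(np.arctan2(e[1],e[0])))
print("centre",(b+c)/2)
t1,t2=P(287,177,.08),P(328,556,.08); print("dowel tips",t1,t2,(t1+t2)/2,np.linalg.norm(t1-t2))
b1,b2=P(312,172,.062),P(347,522,.062); print("bases",b1,b2,(b1+b2)/2,np.linalg.norm(b1-b2))
```

```text
0.07912714746653933 17.039185640257358
0.1285928313429811 -73.31589401674783
centre [ 0.5875 -0.0162  0.062 ]
dowel tips [0.5727 0.0308 0.08  ] [ 0.602 -0.064  0.08 ] [ 0.5873 -0.0166  0.08  ] 0.09919922390773842
bases [0.5731 0.0306 0.062 ] [ 0.6021 -0.0632  0.062 ] [ 0.5876 -0.0163  0.062 ] 0.09818510443617172
```

```bash
python3 go.py .652 .0033 .088 16.7
```

```text
t 7.75 pos [ 0.6547 -0.0018  0.1453] yawy 16.66 F [ 0.33  0.37 -1.67] T [0.   0.07 0.01] w 0.0188 q6 -27.0
shift now-axes [ 0.3093 -0.0763  2.862 ] turn [ 0.0036  0.0046 -0.0004] | shift in goal axes [ 0.282  -0.0548  2.8653]
```

move_arm --motion '[[[0.28,-0.05,0],[0.003,0.004,0],-1],[[0,0,0.8],[0,0,0],-1],[[0,0,0.8],[0,0,0],-1],[[0,0,0.6],[0,0,0],-1],[[0,0,0.3],[0,0,0],-1],[[0,0,0],[0,0,0],-1]]'

```text
time_s: 8.25
position: [0.65, 0.0008, 0.0956]
tool_rot: [[-0.284, 0.959, 0.0], [0.959, 0.284, 0.0], [-0.0, 0.0, -1.0]]
ft_force: [-1.0, -0.1, -0.9]
grip_width: 0.0189
```

```bash
python3 go.py .652 .0033 .088 16.7
```

```text
t 8.25 pos [0.65   0.0008 0.0956] yawy 16.48 F [-1.01 -0.06 -0.94] T [-0.04  0.   -0.04] w 0.0189 q6 -26.8
shift now-axes [0.0919 0.1291 0.381 ] turn [ 0.      0.     -0.0018] | shift in goal axes [0.0914 0.1295 0.381 ]
```

move_arm --motion '[[[0.1,0,0.35],[0,0,-0.002],-1],[[0,0,0],[0,0,0],-1]]'

```text
time_s: 8.42
position: [0.6493, 0.0018, 0.089]
tool_rot: [[-0.287, 0.958, 0.0], [0.958, 0.287, 0.0], [-0.0, 0.0, -1.0]]
ft_force: [1.1, -0.9, -0.8]
grip_width: 0.0194
```

```bash
python3 go.py .652 .0033 .088 16.7
```

```text
t 8.42 pos [0.6493 0.0018 0.089 ] yawy 16.66 F [ 1.14 -0.9  -0.81] T [ 0.03  0.02 -0.01] w 0.0194 q6 -26.9
shift now-axes [0.0305 0.152  0.0496] turn [ 0.0002  0.     -0.0003] | shift in goal axes [0.0304 0.152  0.0495]
```

move_arm --motion '[[[0.02,-0.4,0],[0,0,0],-1],[[0,-0.4,0],[0,0,0],-1],[[0,-0.4,0],[0,0,0],-1]]'

```text
time_s: 8.67
position: [0.6266, -0.005, 0.0902]
tool_rot: [[-0.287, 0.958, 0.003], [0.958, 0.287, -0.0], [-0.001, 0.003, -1.0]]
ft_force: [0.2, 0.5, -1.4]
grip_width: 0.0186
```

```bash
python3 go.py .585 -.0168 .088 16.7
```

```text
t 8.67 pos [ 0.6266 -0.005   0.0902] yawy 16.68 F [ 0.21  0.53 -1.41] T [ 0.   -0.05  0.03] w 0.0186 q6 -28.0
shift now-axes [ 0.0334 -2.1592  0.1029] turn [ 0.0015  0.0006 -0.0002] | shift in goal axes [ 0.0341 -2.1588  0.1097]
```

move_arm --motion '[[[0.02,-0.4,0.1],[0.001,0,0],-1],[[0,-0.4,0.03],[0,0,0],-1],[[0,-0.4,0.03],[0,0,0],-1],[[0,-0.4,0.03],[0,0,0],-1]]'

```text
time_s: 9.0
position: [0.5942, -0.0149, 0.0889]
tool_rot: [[-0.287, 0.958, 0.006], [0.958, 0.287, -0.002], [-0.003, 0.005, -1.0]]
ft_force: [1.3, 0.0, -1.1]
grip_width: 0.0188
```

```bash
python3 go.py .585 -.0168 .088 16.7
```

```text
t 9.00 pos [ 0.5942 -0.0149  0.0889] yawy 16.66 F [ 1.27  0.04 -1.08] T [ 0.01 -0.04  0.04] w 0.0188 q6 -29.5
shift now-axes [ 0.0405 -0.4686  0.0425] turn [ 0.0023  0.0016 -0.0003] | shift in goal axes [ 0.0407 -0.4684  0.0449]
```

move_arm --motion '[[[0.03,-0.4,0.06],[0.002,0.001,0],-1],[[0,-0.4,0.03],[0,0,0],-1],[[0,-0.4,0.03],[0,0,0],-1],[[0,-0.4,0.03],[0,0,0],-1]]'

```text
time_s: 9.33
position: [0.5613, -0.0245, 0.0875]
tool_rot: [[-0.287, 0.958, 0.004], [0.958, 0.287, -0.002], [-0.003, 0.004, -1.0]]
ft_force: [0.8, 0.2, -0.6]
grip_width: 0.019
```

```bash
python3 go.py .542 -.03 .088 16.7
```

```text
t 9.33 pos [ 0.5613 -0.0245  0.0875] yawy 16.65 F [ 0.84  0.21 -0.56] T [ 0.02 -0.07  0.02] w 0.019 q6 -31.2
shift now-axes [ 0.0129 -1.0026 -0.0277] turn [ 0.0017  0.0013 -0.0004] | shift in goal axes [ 0.0138 -1.0027 -0.0241]
```

move_arm --motion '[[[0.02,-0.4,0.05],[0.001,0.001,0],-1],[[0,-0.4,0.03],[0,0,0],-1],[[0,-0.4,0.03],[0,0,0],-1],[[0,0,0],[0,0,0],-1]]'

```text
time_s: 9.67
position: [0.537, -0.0322, 0.0872]
tool_rot: [[-0.286, 0.958, 0.009], [0.958, 0.286, -0.001], [-0.003, 0.008, -1.0]]
ft_force: [0.9, -0.1, -1.8]
grip_width: 0.0193
```

```bash
python3 go.py .542 -.03 .088 16.7
python3 - <<'E'
from h import *
d=imaging.get_image("wrist"); cv2.imwrite("pics/w4.png",d["img"])
E
```

```text
t 9.67 pos [ 0.537  -0.0322  0.0872] yawy 16.61 F [ 0.87 -0.14 -1.75] T [-0.01  0.    0.03] w 0.0193 q6 -32.7
shift now-axes [ 0.0347  0.2736 -0.0391] turn [ 0.0038  0.0017 -0.0008] | shift in goal axes [ 0.0344  0.2734 -0.0411]
```

View pics/w4.png

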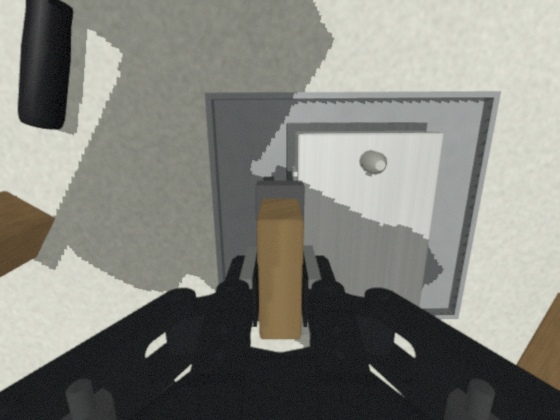

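move_arm --motion '[[[0,-0.4,-0.2],[0.003,0.001,0],-1],[[0,0,-1],[0,0,0],-1],[[0,0,-1],[0,0,0],-1],[[-1,0,-0.5],[0,0,0],-1],[[-1,0,0],[0,0,0],-1],[[-1,0,0],[0,0,0],-1],[[-1,0,0],[0,0,0],-1],[[-1,0,0],[0,0,0],-1]]'

```text
time_s: 10.38
position: [0.5517, -0.13, 0.1411]
tool_rot: [[-0.292, 0.956, -0.017], [0.956, 0.292, 0.003], [0.008, -0.015, -1.0]]
ft_force: [-0.1, -0.5, -0.8]
grip_width: 0.0191
```

```bash
python3 go.py .5008 -.292 .13 -22.6
python3 - <<'E'
from h import *
for n in ("top","side"):
    d=imaging.get_image(n); cv2.imwrite(f"pics/{n}5.png",d["img"])
t=cv2.imread("pics/top5.png")[130:260,260:480]; s=cv2.imread("pics/side5.png")[190:360,230:400]
cv2.imwrite("pics/t5.png",cv2.resize(t,None,fx=3.5,fy=3.5,interpolation=2)); cv2.imwrite("pics/s5.png",cv2.resize(s,None,fx=3.4,fy=3.4,interpolation=2))
E
```

```text
t 10.38 pos [ 0.5517 -0.13    0.1411] yawy 16.99 F [-0.08 -0.45 -0.84] T [ 0.01 -0.07 -0.02] w 0.0191 q6 -42.0
shift now-axes [-7.0055 -4.7894  0.5765] turn [-0.0083 -0.0009  0.3299] | shift in goal axes [-8.4531  0.7639  0.5553]
```

View pics/t5.png

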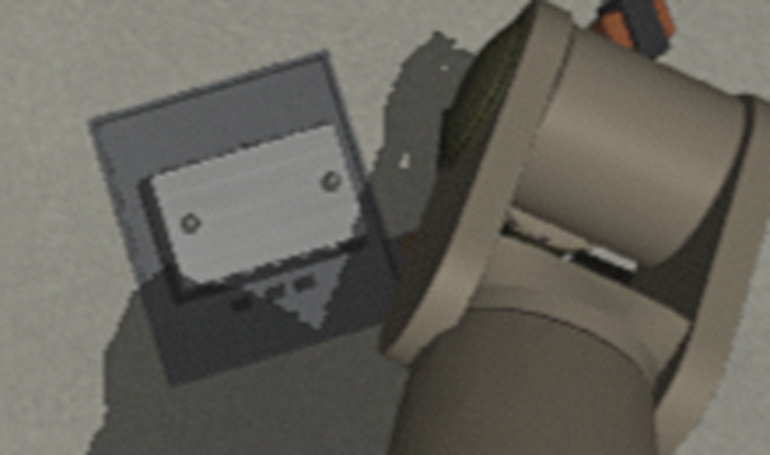

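View pics/s5.png

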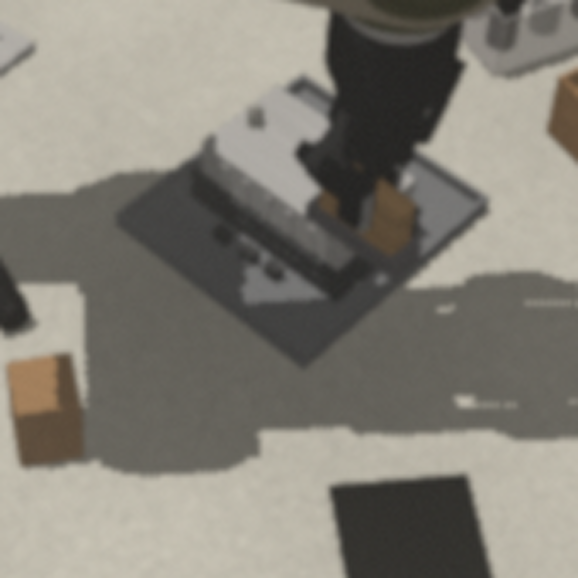

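Deck is bare apart from the dowels, and all three chips lie in the tray at zoom (242,301), (275,293), (304,284). Returning the scraper to the mat.

move_arm --motion '[[[0,0,0],[-0.008,0,0.054],-1],[[0,0,0],[0,0,0.055],-1],[[0,0,0],[0,0,0.055],-1],[[0,0,0],[0,0,0.055],-1],[[0,0,0],[0,0,0.055],-1],[[0,0,0],[0,0,0.054],-1]]'

```text
time_s: 10.98
position: [0.5474, -0.129, 0.1382]
tool_rot: [[0.409, 0.912, -0.011], [0.912, -0.409, 0.011], [0.005, -0.015, -1.0]]
ft_force: [-0.4, -0.9, -1.7]
grip_width: 0.019
```

```bash
python3 go.py .5008 -.292 .13 -22.6
```

```text
t 10.98 pos [ 0.5474 -0.129   0.1382] yawy -24.15 F [-0.39 -0.93 -1.7 ] T [-0.04 -0.04 -0.02] w 0.019 q6 -1.4
shift now-axes [-8.3922  1.2125  0.3496] turn [-0.0071 -0.0026 -0.0129] | shift in goal axes [-8.4197  0.9796  0.4124]
```

move_arm --motion '[[[0,0,0],[-0.007,-0.002,-0.013],-1],[[-1,0.12,0],[0,0,0],-1],[[-1,0.12,0],[0,0,0],-1],[[-1,0.12,0],[0,0,0],-1],[[-1,0.12,0],[0,0,0],-1],[[-1,0.12,0],[0,0,0],-1],[[-1,0.12,0],[0,0,0],-1],[[-1,0.12,0],[0,0,0],-1],[[-0.8,0.1,0],[0,0,0],-1],[[0,0,0],[0,0,0],-1]]'

```text
time_s: 11.82
position: [0.5009, -0.2793, 0.1358]
tool_rot: [[0.332, 0.943, -0.008], [0.943, -0.332, 0.003], [0.0, -0.008, -1.0]]
ft_force: [0.3, 0.1, -2.1]
grip_width: 0.0192
```

```bash
python3 go.py .5008 -.292 .0285 -22.6;  python3 - <<'E'
from h import *
d=imaging.get_image("wrist"); cv2.imwrite("pics/w6.png",d["img"])
E
```

```text
t 11.82 pos [ 0.5009 -0.2793  0.1358] yawy -19.42 F [ 0.28  0.1  -2.08] T [ 0.04 -0.04  0.05] w 0.0192 q6 -21.4
shift now-axes [-0.6039  0.2522  5.3605] turn [-0.0039 -0.0001  0.0265] | shift in goal axes [-0.5889  0.2415  5.3627]
```

View pics/w6.png

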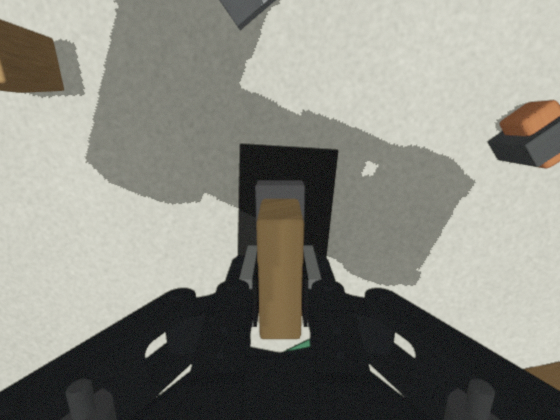

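move_arm --motion '[[[-0.59,0.24,0],[-0.003,0,0.026],-1],[[0,0,0.9],[0,0,0],-1],[[0,0,0.9],[0,0,0],-1],[[0,0,0.9],[0,0,0],-1],[[0,0,0.9],[0,0,0],-1],[[0,0,0.5],[0,0,0],-1],[[0,0,0.2],[0,0,0],-1],[[0,0,0],[0,0,0],-1]]'

```text
time_s: 12.53
position: [0.502, -0.2809, 0.0469]
tool_rot: [[0.356, 0.934, -0.002], [0.934, -0.356, 0.003], [0.002, -0.003, -1.0]]
ft_force: [0.2, -0.8, -0.7]
grip_width: 0.0192
```

```bash
python3 go.py .5008 -.292 .0285 -22.6
```

```text
t 12.53 pos [ 0.502  -0.2809  0.0469] yawy -20.86 F [ 0.17 -0.79 -0.74] T [-0.04 -0.01  0.03] w 0.0192 q6 -20.2
shift now-axes [-0.5401  0.1457  0.9166] turn [-0.0017 -0.0011  0.0145] | shift in goal axes [-0.5334  0.1589  0.9183]
```

move_arm --motion '[[[-0.55,0.15,0],[-0.002,-0.001,0.014],-1],[[-0.1,0,0.3],[0,0,0],-1],[[0,0,0.3],[0,0,0],-1],[[0,0,0],[0,0,0],-1]]'

```text
time_s: 12.87
position: [0.501, -0.2948, 0.0361]
tool_rot: [[0.382, 0.924, 0.004], [0.924, -0.382, -0.003], [-0.001, 0.005, -1.0]]
ft_force: [0.7, 0.1, -0.7]
grip_width: 0.019
```

```bash
python3 go.py .5008 -.292 .0285 -22.6
```

```text
t 12.87 pos [ 0.501  -0.2948  0.0361] yawy -22.46 F [ 0.72  0.12 -0.73] T [-0.01  0.   -0.  ] w 0.019 q6 -19.7
shift now-axes [ 0.1272 -0.0663  0.381 ] turn [0.0022 0.0006 0.0012] | shift in goal axes [ 0.1265 -0.0649  0.3815]
```

move_arm --motion '[[[0,0,0.2],[0,0,0],-1],[[0,0,0.12],[0,0,0],-1],[[0,0,0],[0,0,0],-1]]'

```text
time_s: 13.12
position: [0.5011, -0.2952, 0.0295]
tool_rot: [[0.382, 0.924, 0.004], [0.924, -0.382, -0.004], [-0.002, 0.005, -1.0]]
ft_force: [0.1, 0.1, -0.6]
grip_width: 0.0192
```

```bash
python3 go.py .5008 -.292 .0285 -22.6
```

```text
t 13.12 pos [ 0.5011 -0.2952  0.0295] yawy -22.47 F [ 0.06  0.12 -0.63] T [ 0.01 -0.01  0.  ] w 0.0192 q6 -19.7
shift now-axes [ 0.144  -0.077   0.0488] turn [0.0026 0.0007 0.0011] | shift in goal axes [ 0.1437 -0.0771  0.0494]
```

move_arm --motion '[[[0,0,0.05],[0,0,0],-1],[[0,0,0.02],[0,0,0],-1],[[0,0,0.02],[0,0,0],-1]]'

```text
time_s: 13.37
position: [0.5012, -0.2952, 0.0282]
tool_rot: [[0.382, 0.924, 0.005], [0.924, -0.382, -0.004], [-0.002, 0.006, -1.0]]
ft_force: [-2.0, 0.6, 5.5]
grip_width: 0.0193
```

```bash
python3 go.py
```

```text
t 13.37 pos [ 0.5012 -0.2952  0.0282] yawy -22.44 F [-2.01  0.62  5.55] T [ 0.22  0.49 -0.02] w 0.0193 q6 -19.7
```

move_arm --motion '[[[0,0,0],[0,0,0],0.4],[[0,0,0],[0,0,0],0.4],[[0,0,0],[0,0,0],0.4],[[0,0,0],[0,0,0],0.4],[[0,0,-0.5],[0,0,0],0.4],[[0,0,-1],[0,0,0],0.4],[[0,0,-1],[0,0,0],0.6],[[0,0,-1],[0,0,0],0.6],[[0,0,-1],[0,0,0],0.6],[[0,0,-0.5],[0,0,0],0.6]]'

```text
time_s: 14.2
position: [0.5002, -0.2941, 0.1337]
tool_rot: [[0.382, 0.924, 0.002], [0.924, -0.382, -0.002], [-0.001, 0.003, -1.0]]
ft_force: [0.3, 0.6, 1.0]
grip_width: 0.0683
```

```bash
python3 go.py .426 .274 .14 22;  python3 - <<'E'
from h import *
d=imaging.get_image("wrist"); cv2.imwrite("pics/w7.png",d["img"])
E
```

```text
t 14.20 pos [ 0.5002 -0.2941  0.1337] yawy -22.43 F [0.29 0.63 0.96] T [-0.06 -0.02  0.01] w 0.0683 q6 -19.7
shift now-axes [ 24.8419 -14.267   -0.3735] turn [ 0.0012  0.0008 -0.3703] | shift in goal axes [27.7277  7.2028 -0.3165]
```

View pics/w7.png

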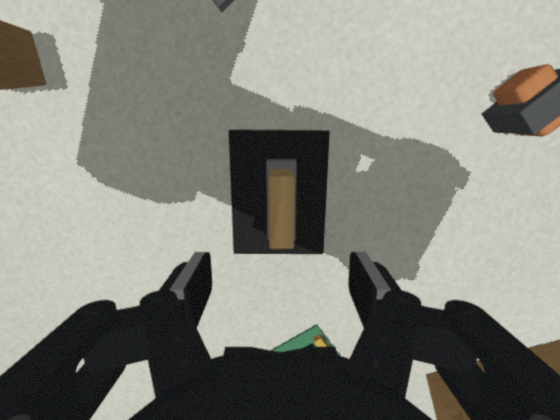

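Scraper stands upright, centred on the mat (mat spans columns 231–327, scraper at ~281). On to the cover.

move_arm --motion '[[[1,-0.57,0],[0,0,0],1],[[1,-0.57,0],[0,0,0],1],[[1,-0.57,0],[0,0,0],1],[[1,-0.57,0],[0,0,0],1],[[1,-0.57,0],[0,0,0],1],[[1,-0.57,0],[0,0,0],1],[[1,-0.57,0],[0,0,0],1],[[1,-0.57,0],[0,0,0],1],[[1,-0.57,0],[0,0,0],1],[[1,-0.57,0],[0,0,0],1],[[1,-0.57,0],[0,0,0],1],[[1,-0.57,0],[0,0,0],1]]'

```text
time_s: 15.25
position: [0.4636, -0.0127, 0.135]
tool_rot: [[0.388, 0.922, 0.009], [0.922, -0.388, -0.008], [-0.004, 0.011, -1.0]]
ft_force: [0.6, 0.1, 0.4]
grip_width: 0.0855
```

```bash
python3 go.py .426 .274 .14 22
```

```text
t 15.25 pos [ 0.4636 -0.0127  0.135 ] yawy -22.84 F [0.62 0.07 0.43] T [ 0.01 -0.01 -0.03] w 0.0855 q6 6.9
shift now-axes [12.4794 -7.2935 -0.3738] turn [ 0.0042  0.0036 -0.3737] | shift in goal axes [13.9947  3.6268 -0.2501]
```

move_arm --motion '[[[1,-0.57,0],[0.004,0.003,0],1],[[1,-0.57,0],[0,0,0],1],[[1,-0.57,0],[0,0,0],1],[[1,-0.57,0],[0,0,0],1],[[1,-0.57,0],[0,0,0],1],[[1,-0.57,0],[0,0,0],1],[[1,-0.57,0],[0,0,0],1],[[1,-0.57,0],[0,0,0],1],[[1,-0.57,0],[0,0,0],1],[[1,-0.57,0],[0,0,0],1],[[1,-0.57,0],[0,0,0],1],[[0.3,-0.2,0],[0,0,0],1]]'

```text
time_s: 16.25
position: [0.4264, 0.2609, 0.1358]
tool_rot: [[0.387, 0.922, 0.002], [0.922, -0.387, 0.003], [0.003, 0.001, -1.0]]
ft_force: [-0.4, -0.3, -0.6]
grip_width: 0.0851
```

move_arm --motion '[[[0,0,0],[0,0,-0.053],1],[[0,0,0],[0,0,-0.053],1],[[0,0,0],[0,0,-0.053],1],[[0,0,0],[0,0,-0.053],1],[[0,0,0],[0,0,-0.053],1],[[0,0,0],[0,0,-0.053],1],[[0,0,0],[0,0,-0.053],1]]'

```text
time_s: 16.83
position: [0.425, 0.2605, 0.1354]
tool_rot: [[-0.405, 0.914, 0.001], [0.914, 0.405, 0.001], [0.001, 0.001, -1.0]]
ft_force: [-0.6, 0.1, 0.1]
grip_width: 0.0854
```

```bash
python3 go.py .426 .274 .14 22
python3 - <<'E'
from h import *
d=imaging.get_image("wrist"); cv2.imwrite("pics/w8.png",d["img"])
E
```

```text
t 16.83 pos [0.425  0.2605 0.1354] yawy 23.89 F [-0.58  0.13  0.08] T [0.01 0.02 0.  ] w 0.0854 q6 -6.1
shift now-axes [ 0.597   0.3214 -0.2304] turn [ 0.0006 -0.0003  0.0157] | shift in goal axes [ 0.6071  0.3013 -0.2312]
```

View pics/w8.png

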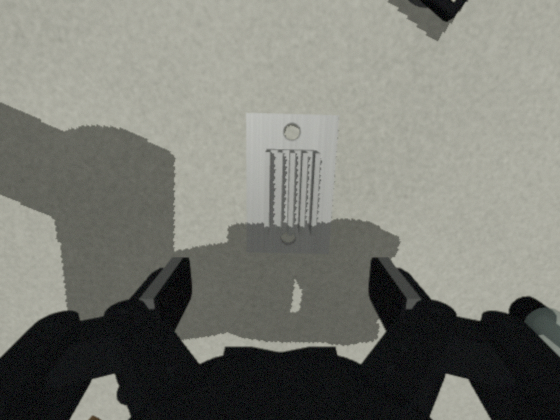

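Run:
```python
from h import *
a=cv2.imread("pics/w8.png"); cv2.imwrite("pics/w8z.png",cv2.resize(a[105:262,230:350],None,fx=3.8,fy=3.8,interpolation=2))
```

```text
(no output)
```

View pics/w8z.png

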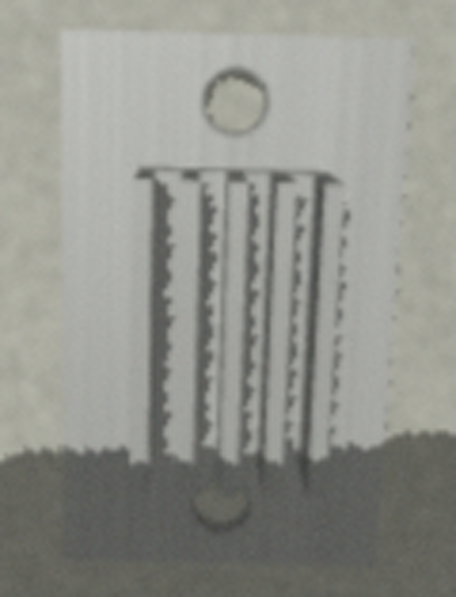

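Run:
```python
from h import *
np.set_printoptions(precision=4,suppress=True)
d=imaging.get_image("wrist")
P=lambda u,v,z: onz(d,(u+.5)/3.8-.5+230,(v+.5)/3.8-.5+105,z)
def rep(pts,z):
    q=np.array([P(*p,z) for p in pts]); print("c",q.mean(0))
    for i in range(len(q)):
        e=q[(i+1)%len(q)]-q[i]; print("   L",np.hypot(*e[:2]).round(4),"ang",np.degrees(np.arctan2(e[1],e[0])).round(1))
rep([(60,31),(411,36),(376,561),(62,558)],.008)
rep([(237,101),(221,507)],.008)
```

```text
c [0.429  0.2747 0.008 ]
   L 0.0793 ang 23.5
   L 0.129 ang -66.6
   L 0.0808 ang -156.3
   L 0.1293 ang 112.7
c [0.4295 0.2747 0.008 ]
   L 0.0999 ang -67.4
   L 0.0999 ang 112.6
```

```bash
python3 go.py .4278 .2744 .009 22.6
```

```text
t 16.93 pos [0.425  0.2605 0.1354] yawy 23.62 F [ 0.27 -0.25 -0.16] T [-0.04  0.   -0.11] w 0.0851 q6 -5.8
shift now-axes [0.5758 0.3982 6.3213] turn [ 0.0006 -0.0003  0.0085] | shift in goal axes [0.5873 0.3958 6.3204]
```

move_arm --motion '[[[0.59,0.4,0],[0,0,0.009],1],[[0,0,0.9],[0,0,0],1],[[0,0,0.9],[0,0,0],1],[[0,0,0.9],[0,0,0],1],[[0,0,0.9],[0,0,0],1],[[0,0,0.7],[0,0,0],1],[[0,0,0.3],[0,0,0],1],[[0,0,0],[0,0,0],1]]'

```text
time_s: 17.6
position: [0.4293, 0.2732, 0.041]
tool_rot: [[-0.35, 0.937, 0.005], [0.937, 0.35, 0.002], [0.0, 0.005, -1.0]]
ft_force: [-0.3, -0.6, 0.5]
grip_width: 0.0857
```

```bash
python3 go.py .4278 .2744 .009 22.6
```

```text
t 17.60 pos [0.4293 0.2732 0.041 ] yawy 20.49 F [-0.27 -0.55  0.54] T [-0.02  0.01 -0.02] w 0.0857 q6 -1.4
shift now-axes [ 0.0841 -0.0574  1.6021] turn [ 0.0023  0.     -0.0176] | shift in goal axes [ 0.0859 -0.0465  1.6024]
```

move_arm --motion '[[[0.08,-0.05,0],[0.002,0,-0.0176],1],[[0,0,0.5],[0,0,0],1],[[0,0,0.5],[0,0,0],1],[[0,0,0.3],[0,0,0],1],[[0,0,0],[0,0,0],1]]'

```text
time_s: 18.02
position: [0.4292, 0.2741, 0.0147]
tool_rot: [[-0.377, 0.926, 0.004], [0.926, 0.377, 0.001], [-0.0, 0.004, -1.0]]
ft_force: [-0.4, -0.8, 0.7]
grip_width: 0.0856
```

```bash
python3 go.py .4278 .2744 .009 22.6
```

```text
t 18.02 pos [0.4292 0.2741 0.0147] yawy 22.12 F [-0.38 -0.75  0.68] T [-0.03 -0.01 -0.02] w 0.0856 q6 -2.9
shift now-axes [ 0.0376 -0.0595  0.2827] turn [ 0.002   0.0002 -0.004 ] | shift in goal axes [ 0.0379 -0.058   0.283 ]
```

move_arm --motion '[[[0,-0.05,0.25],[0.002,0,-0.004],1],[[0,0,0.05],[0,0,0],0.2],[[0,0,0],[0,0,0],0.1],[[0,0,0],[0,0,0],0.1],[[0,0,0],[0,0,0],0.1]]' --squeeze 50

```text
time_s: 18.43
position: [0.4284, 0.2737, 0.0079]
tool_rot: [[-0.383, 0.924, -0.0], [0.924, 0.383, -0.001], [-0.0, -0.001, -1.0]]
ft_force: [0.3, -0.9, -0.5]
grip_width: 0.0471
```

```bash
python3 go.py .4278 .2744 .009 22.6
```

```text
t 18.43 pos [0.4284 0.2737 0.0079] yawy 22.54 F [ 0.35 -0.88 -0.54] T [ 0.03 -0.01  0.04] w 0.0471 q6 -3.3
shift now-axes [ 0.0445 -0.0119 -0.0526] turn [-0.0003  0.0002 -0.0005] | shift in goal axes [ 0.0445 -0.0118 -0.0526]
```

move_arm --motion '[[[0,0,0],[0,0,0],-0.2],[[0,0,0],[0,0,0],-1],[[0,0,0],[0,0,0],-1],[[0,0,0],[0,0,0],-1],[[0,0,0],[0,0,0],-1]]' --squeeze 80

```text
time_s: 18.85
position: [0.4283, 0.2737, 0.0084]
tool_rot: [[-0.383, 0.924, 0.0], [0.924, 0.383, -0.0], [-0.0, -0.0, -1.0]]
ft_force: [-0.3, 0.4, -0.5]
grip_width: 0.0428
```

```bash
python3 go.py .4278 .2744 .009 22.6
python3 - <<'E'
from h import *
d=imaging.get_image("wrist"); cv2.imwrite("pics/w9.png",d["img"])
E
```

```text
t 18.85 pos [0.4283 0.2737 0.0084] yawy 22.53 F [-0.3   0.36 -0.54] T [-0.   -0.05 -0.01] w 0.0428 q6 -3.3
shift now-axes [ 0.0415 -0.0108 -0.029 ] turn [-0.      0.0002 -0.0006] | shift in goal axes [ 0.0415 -0.0107 -0.029 ]
```

View pics/w9.png

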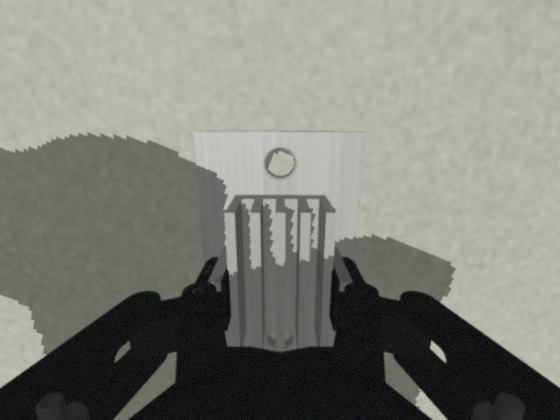

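Run:
```python
from h import *
np.set_printoptions(precision=4,suppress=True)
d=imaging.get_image("wrist"); s=readout.observe(); Rt=np.array(s["tool_rot"]); p=np.array(s["position"])
cv2.imwrite("pics/w9z.png",cv2.resize(d["img"][120:220,185:375],None,fx=4,fy=4,interpolation=2))
for n,(u,v,z) in dict(hole=(280,162.5,.008),cornerL=(194,131.5,.008),cornerR=(365.5,131.5,.008),finL=(226,210,.038),finR=(335,210,.038)).items():
    print(n,Rt.T@(onz(d,u,v,z)-p))
print("cam in tool",Rt.T@(d["eye"]-p)); print(Rt.T@d["orientation"])
```

```text
hole [0.0507 0.0009 0.0004]
cornerL [ 0.065  -0.0388  0.0004]
cornerR [0.065  0.0404 0.0004]
finL [ 0.0361 -0.0203 -0.0296]
finR [ 0.0361  0.0225 -0.0296]
cam in tool [ 0.0697  0.001  -0.1426]
[[ 0.0006  0.9606  0.2781]
 [ 1.     -0.0009  0.001 ]
 [ 0.0012  0.2781 -0.9606]]
```

View pics/w9z.png

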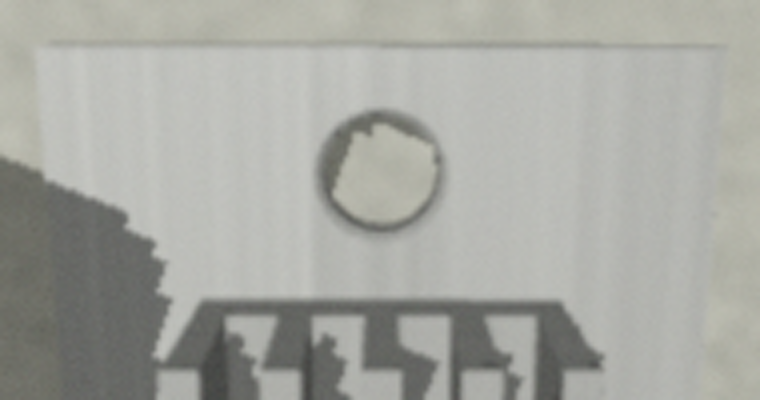

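move_arm --motion '[[[0,0,-0.3],[0,0,0],-1],[[0,0,-1],[0,0,0],-1],[[0,0,-1],[0,0,0],-1],[[0,0,-1],[0,0,0],-1],[[0,0,-1],[0,0,0],-1],[[0,0,-1],[0,0,0],-1],[[0,0,-0.5],[0,0,0.03],-1],[[0,0,0],[0,0,0.02],-1]]' --squeeze 80

```text
time_s: 19.62
position: [0.4265, 0.2731, 0.1307]
tool_rot: [[-0.282, 0.959, -0.006], [0.959, 0.282, -0.002], [-0.001, -0.006, -1.0]]
ft_force: [-0.2, -0.9, -3.2]
grip_width: 0.0428
```

```bash
python3 go.py .612 -.101 .135 16.8
```

```text
t 19.62 pos [0.4265 0.2731 0.1307] yawy 16.37 F [-0.24 -0.93 -3.22] T [ 0.04 -0.02  0.07] w 0.0428 q6 2.9
shift now-axes [-20.5625   3.6262  -0.224 ] turn [-0.0029  0.0003 -0.0036] | shift in goal axes [-20.5889   3.4741  -0.216 ]
```

move_arm --motion '[[[-1,0.18,0],[-0.003,0,-0.003],-1],[[-1,0.18,0],[0,0,0],-1],[[-1,0.18,0],[0,0,0],-1],[[-1,0.18,0],[0,0,0],-1],[[-1,0.18,0],[0,0,0],-1],[[-1,0.18,0],[0,0,0],-1],[[-1,0.18,0],[0,0,0],-1],[[-1,0.18,0],[0,0,0],-1]]'

```text
time_s: 20.28
position: [0.499, 0.125, 0.1345]
tool_rot: [[-0.292, 0.956, 0.001], [0.956, 0.292, 0.001], [0.001, 0.001, -1.0]]
ft_force: [0.3, 0.6, -2.6]
grip_width: 0.0427
```

```bash
python3 go.py .612 -.101 .135 16.8
```

```text
t 20.28 pos [0.499  0.125  0.1345] yawy 16.98 F [ 0.3   0.63 -2.63] T [ 0.04 -0.03 -0.03] w 0.0427 q6 -16.2
shift now-axes [-12.4564   2.1019  -0.03  ] turn [ 0.0004 -0.0003  0.0015] | shift in goal axes [-12.4498   2.1408  -0.0231]
```

move_arm --motion '[[[-1,0.18,0],[0,0,0],-1],[[-1,0.18,0],[0,0,0],-1],[[-1,0.18,0],[0,0,0],-1],[[-1,0.18,0],[0,0,0],-1],[[-1,0.18,0],[0,0,0],-1],[[-1,0.18,0],[0,0,0],-1],[[-1,0.18,0],[0,0,0],-1],[[-1,0.18,0],[0,0,0],-1],[[-1,0.18,0],[0,0,0],-1],[[-1,0.18,0],[0,0,0],-1],[[-1,0.18,0],[0,0,0],-1],[[0,0,0],[0,0,0],-1]]'

```text
time_s: 21.28
position: [0.6024, -0.0874, 0.1359]
tool_rot: [[-0.289, 0.957, -0.006], [0.957, 0.289, 0.002], [0.003, -0.005, -1.0]]
ft_force: [-1.0, 0.4, -2.9]
grip_width: 0.0429
```

```bash
python3 go.py .612 -.101 .135 16.8
python3 - <<'E'
from h import *
d=imaging.get_image("wrist"); cv2.imwrite("pics/w10.png",d["img"])
E
```

```text
t 21.28 pos [ 0.6024 -0.0874  0.1359] yawy 16.79 F [-0.96  0.42 -2.92] T [0.   0.06 0.01] w 0.0429 q6 -36.1
shift now-axes [-0.7919  0.2623  0.0429] turn [-0.0024 -0.0015 -0.0001] | shift in goal axes [-0.7918  0.2619  0.0467]
```

View pics/w10.png

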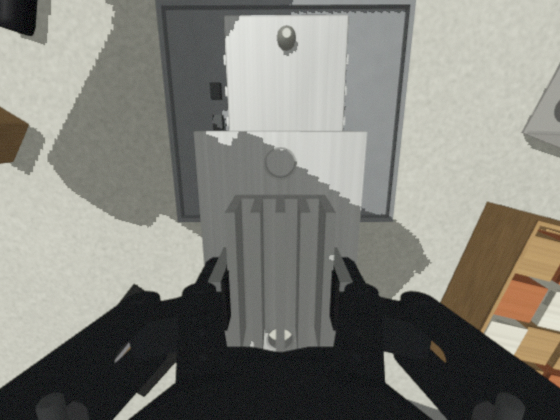

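Run:
```python
from h import *
d=cv2.imread("pics/w10.png")
cv2.imwrite("pics/w10z.png",cv2.resize(d[0:140,195:375],None,fx=4,fy=4,interpolation=2))
```

```text
(no output)
```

View pics/w10z.png

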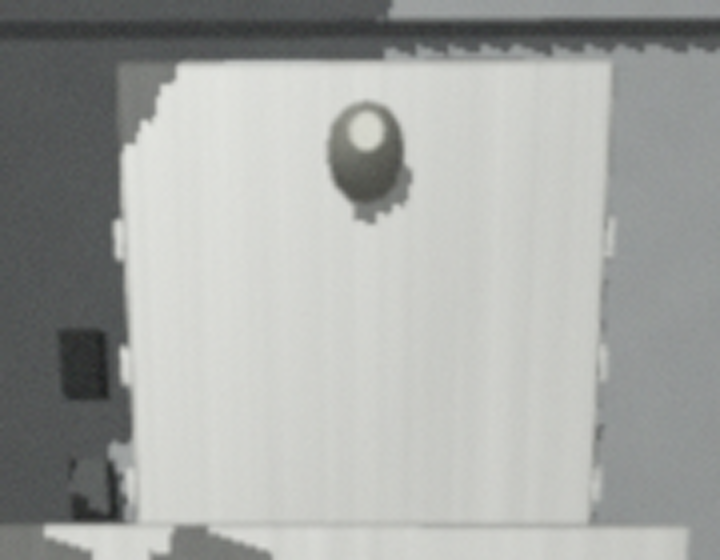

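Run:
```python
from h import *
np.set_printoptions(precision=4,suppress=True)
d=imaging.get_image("wrist"); s=readout.observe(); Rt=np.array(s["tool_rot"]); p=np.array(s["position"])
P=lambda u,v,z: onz(d,(u+.5)/4-.5+195,(v+.5)/4-.5,z)
print(p)
tip=P(367,131,.08); a,b=P(119,64,.062),P(612,62,.062); l,r=P(134,522,.062),P(590,522,.062)
ang=lambda e: np.degrees(np.arctan2(e[1],e[0]))
print("edge",np.linalg.norm(b-a),ang(b-a),"sides",ang(l-a)+90,ang(r-b)+90, "len width at bottom",np.linalg.norm(r-l))
for y in (16.4,16.8,17.2):
    c,s_=np.cos(np.radians(y)),np.sin(np.radians(y)); uy=np.array([-s_,c,0])
    print(y,"centre by tip",tip-.05*uy,"by edge",(a+b)/2-.065*uy)
```

```text
[ 0.6011 -0.0845  0.1358]
edge 0.07820592161691636 16.93891706284361 sides 16.08676977378539 17.278478714465663 len width at bottom 0.07967239392766895
16.4 centre by tip [ 0.5851 -0.0174  0.08  ] by edge [ 0.5851 -0.0182  0.062 ]
16.8 centre by tip [ 0.5855 -0.0173  0.08  ] by edge [ 0.5856 -0.0181  0.062 ]
17.2 centre by tip [ 0.5858 -0.0172  0.08  ] by edge [ 0.586 -0.018  0.062]
```

Run:
```python
from h import *
import pickle
d=imaging.get_image("wrist"); s=readout.observe(); print(s["time_s"],s["position"])
pickle.dump((d,s),open("w11.pkl","wb"))
cv2.imwrite("pics/w11z.png",cv2.resize(d["img"][0:170,195:375],None,fx=3.5,fy=3.5,interpolation=2))
```

```text
21.4333 [ 0.60088326 -0.08376653  0.13590055]
```

View pics/w11z.png

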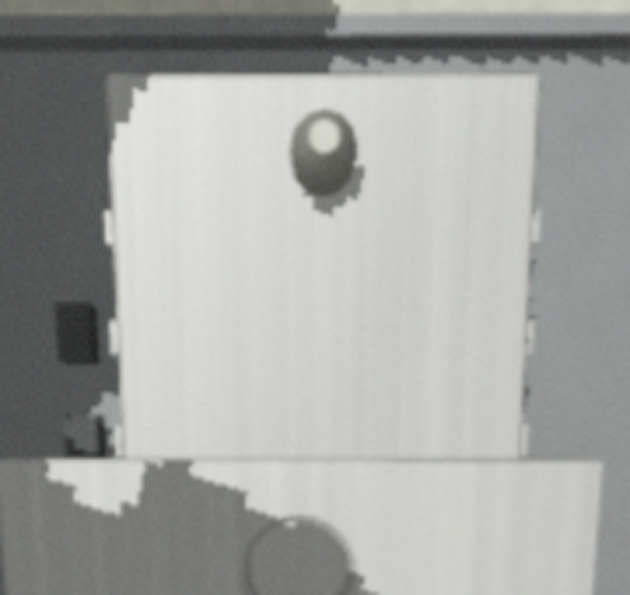

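Run:
```python
from h import *
import pickle
np.set_printoptions(precision=4,suppress=True)
d,s=pickle.load(open("w11.pkl","rb")); Rt=np.array(s["tool_rot"]); p=np.array(s["position"])
P=lambda u,v,z: onz(d,(u+.5)/3.5-.5+195,(v+.5)/3.5-.5,z)
print("cam in tool",Rt.T@(d["eye"]-p))
tip=P(323.5,134,.08); a,b=P(108,74,.062),P(540,74,.062); l,r=P(122,458,.062),P(522,458,.062)
ang=lambda e: np.degrees(np.arctan2(e[1],e[0]))
print("edge",np.linalg.norm(b-a),ang(b-a),"sides",ang(l-a)+90,ang(r-b)+90, np.linalg.norm(r-l))
for y in (16.8,):
    c,s_=np.cos(np.radians(y)),np.sin(np.radians(y)); uy=np.array([-s_,c,0])
    print(y,"centre by tip",tip-.05*uy,"by edge",(a+b)/2-.065*uy)
h=P(299,570,p[2]); print("hole tool",Rt.T@(h-p)); print("tip rel to hole in tool xy",Rt.T@(tip-h))
```

```text
cam in tool [ 0.0691  0.0011 -0.1426]
edge 0.07868936136097093 16.792648355495206 sides 16.441471916875628 17.47231362926118 0.07990834200342396
16.8 centre by tip [ 0.5861 -0.0187  0.08  ] by edge [ 0.5865 -0.0195  0.062 ]
hole tool [0.05   0.0011 0.0003]
tip rel to hole in tool xy [0.0662 0.0041 0.0562]
```

```bash
python3 go.py .5857 -.018 .1 16.8
```

```text
t 21.43 pos [ 0.6009 -0.0838  0.1359] yawy 16.93 F [-0.15 -0.18 -2.73] T [-0.03 -0.01  0.03] w 0.0429 q6 -36.1
shift now-axes [3.3575 0.2419 1.8111] turn [-0.0029 -0.0025  0.0011] | shift in goal axes [3.3674 0.2237 1.795 ]
```

move_arm --motion '[[[0.4,0.2,0],[-0.003,-0.002,0.001],-1],[[0.8,0,0],[0,0,0],-1],[[0.8,0,0],[0,0,0],-1],[[0.7,0,0],[0,0,0],-1],[[0.4,0,0.3],[0,0,0],-1],[[0.1,0,0.4],[0,0,0],-1],[[0,0,0.3],[0,0,0],-1],[[0,0,0],[0,0,0],-1]]'

```text
time_s: 22.1
position: [0.5814, -0.0079, 0.1149]
tool_rot: [[-0.296, 0.955, -0.001], [0.955, 0.296, 0.002], [0.002, 0.0, -1.0]]
ft_force: [-0.7, -1.2, -2.9]
grip_width: 0.0429
```

```bash
python3 go.py .5857 -.018 .1 16.8
```

```text
t 22.10 pos [ 0.5814 -0.0079  0.1149] yawy 17.23 F [-0.71 -1.22 -2.92] T [-0.04  0.01  0.01] w 0.0429 q6 -29.8
shift now-axes [-0.5463  0.0547  0.7439] turn [-0.     -0.0012  0.0036] | shift in goal axes [-0.5441  0.0588  0.7452]
```

move_arm --motion '[[[-0.5,0.06,0.2],[0,-0.001,0.003],-1],[[0,0,0.3],[0,0,0],-1],[[0,0,0],[0,0,0],-1],[[0,0,0],[0,0,0],-1]]'

```text
time_s: 22.43
position: [0.5865, -0.02, 0.1027]
tool_rot: [[-0.288, 0.958, -0.001], [0.958, 0.288, -0.0], [-0.0, -0.001, -1.0]]
ft_force: [-0.2, -0.7, -3.9]
grip_width: 0.0425
```

```bash
python3 go.py .5857 -.018 .1 16.8
python3 - <<'E'
from h import *
import pickle
d=imaging.get_image("wrist"); s=readout.observe(); print(s["time_s"],s["position"])
pickle.dump((d,s),open("w12.pkl","wb"))
cv2.imwrite("pics/w12.png",d["img"])
cv2.imwrite("pics/w12z.png",cv2.resize(d["img"][120:200,220:340],None,fx=6,fy=6,interpolation=2))
E
```

```text
t 22.43 pos [ 0.5865 -0.02    0.1027] yawy 16.71 F [-0.2  -0.73 -3.85] T [-0.06 -0.04 -0.  ] w 0.0425 q6 -30.2
shift now-axes [ 0.1057 -0.008   0.1365] turn [-0.0005  0.     -0.0007] | shift in goal axes [ 0.1057 -0.0079  0.1365]
22.4833 [ 0.58628299 -0.01989819  0.10265364]
```

View pics/w12.png

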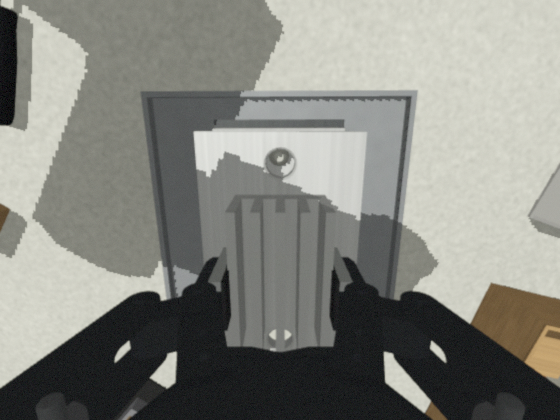

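View pics/w12z.png

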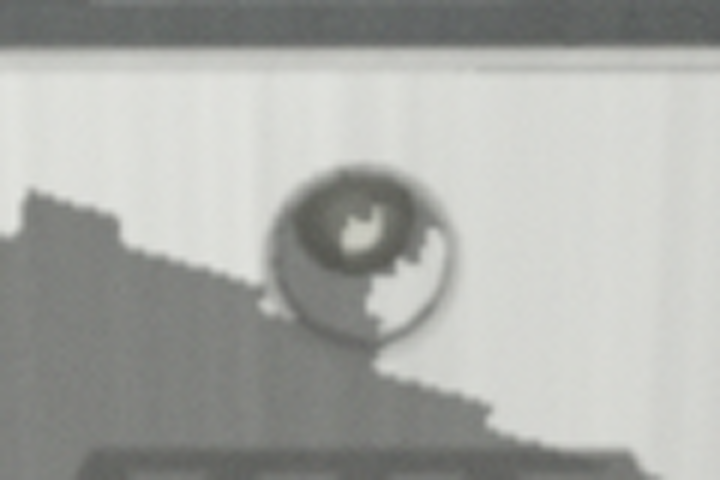

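Run:
```python
from h import *
import pickle
np.set_printoptions(precision=4,suppress=True)
d,s=pickle.load(open("w12.pkl","rb")); Rt=np.array(s["tool_rot"]); p=np.array(s["position"])
T=lambda u,v,z: Rt.T@(onz(d,(u+.5)/6-.5+220,(v+.5)/6-.5+120,z)-p)
h=T(362,255,p[2]-.0004); a=T(357,227,.08); b=T(354,222,.073)
print(h,a,b,"tip-hole",a-h,"shoulder-hole",b-h)
# near hole seen through fins?
e=d["img"][325:350,262:300]; cv2.imwrite("pics/w12n.png",cv2.resize(e,None,fx=14,fy=14,interpolation=2))
# deck side edge visible?
```

```text
[0.0509 0.0011 0.0004] [0.0505 0.0007 0.0227] [0.0501 0.0004 0.0297] tip-hole [-0.0004 -0.0005  0.0223] shoulder-hole [-0.0007 -0.0008  0.0293]
```

View pics/w12n.png

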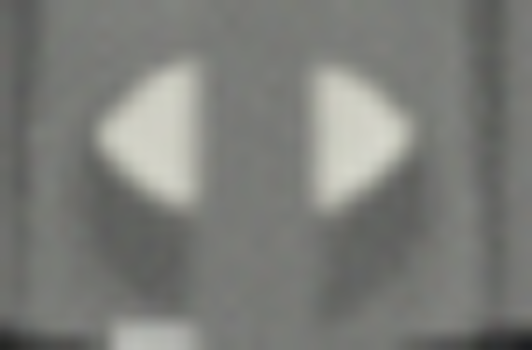

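The far dowel shows through the cover's far hole, about 0.7 mm off centre. Descending in small checked steps.

move_arm --motion '[[[0,-0.01,0.3],[0,0,0],-1],[[0,0,0.3],[0,0,0],-1],[[0,0,0],[0,0,0],-1]]'

```text
time_s: 22.73
position: [0.5864, -0.0206, 0.0899]
tool_rot: [[-0.287, 0.958, -0.0], [0.958, 0.287, -0.0], [-0.0, -0.0, -1.0]]
ft_force: [0.1, -0.5, -2.7]
grip_width: 0.0431
```

```bash
python3 go.py .5859 -.0206 .07 16.8
```

```text
t 22.73 pos [ 0.5864 -0.0206  0.0899] yawy 16.66 F [ 0.07 -0.47 -2.65] T [-0.06  0.03 -0.01] w 0.0431 q6 -30.2
shift now-axes [ 0.0074 -0.0216  0.9946] turn [-0.0002  0.0002 -0.0012] | shift in goal axes [ 0.0071 -0.022   0.9946]
```

move_arm --motion '[[[0,-0.02,0.2],[0,0,-0.001],-1],[[0,0,0.15],[0,0,0],-1],[[0,0,0.05],[0,0,0],-1]]'

```text
time_s: 22.98
position: [0.5859, -0.0206, 0.0811]
tool_rot: [[-0.289, 0.957, -0.0], [0.957, 0.289, -0.0], [-0.0, -0.0, -1.0]]
ft_force: [-0.0, 0.4, -2.8]
grip_width: 0.043
```

```bash
python3 go.py .5859 -.0206 .07 16.8
```

```text
t 22.98 pos [ 0.5859 -0.0206  0.0811] yawy 16.80 F [-0.04  0.41 -2.85] T [0.11 0.03 0.02] w 0.043 q6 -30.4
shift now-axes [ 0.0014 -0.0017  0.5534] turn [-0.0001  0.0001 -0.    ] | shift in goal axes [ 0.0012 -0.0018  0.5534]
```

move_arm --motion '[[[0,0,0.15],[0,0,0],-1],[[0,0,0.12],[0,0,0],-1],[[0,0,0.05],[0,0,0],-1]]'

```text
time_s: 23.23
position: [0.5859, -0.0203, 0.0741]
tool_rot: [[-0.289, 0.957, -0.0], [0.957, 0.289, -0.0], [-0.0, -0.0, -1.0]]
ft_force: [-0.2, 0.2, -3.2]
grip_width: 0.0425
```

```bash
python3 go.py .5859 -.0206 .07 16.8
```

```text
t 23.23 pos [ 0.5859 -0.0203  0.0741] yawy 16.81 F [-0.17  0.18 -3.23] T [0.02 0.02 0.02] w 0.0425 q6 -30.4
shift now-axes [-0.0129 -0.0047  0.2028] turn [-0.0001  0.      0.0001] | shift in goal axes [-0.013  -0.0048  0.2028]
```

move_arm --motion '[[[0,0,0.1],[0,0,0],-1],[[0,0,0.06],[0,0,0],-1],[[0,0,0.04],[0,0,0],-1]]' --squeeze 110

```text
time_s: 23.48
position: [0.586, -0.0204, 0.0701]
tool_rot: [[-0.289, 0.957, 0.0], [0.957, 0.289, -0.0], [-0.0, 0.0, -1.0]]
ft_force: [-3.0, 0.6, 4.8]
grip_width: 0.0426
```

```bash
python3 go.py .5859 -.0206 .065 16.8
```

```text
t 23.48 pos [ 0.586  -0.0204  0.0701] yawy 16.82 F [-2.95  0.57  4.84] T [ 0.08  0.5  -0.  ] w 0.0426 q6 -30.4
shift now-axes [-0.0085 -0.0085  0.2568] turn [0.0001 0.0002 0.0002] | shift in goal axes [-0.0087 -0.0084  0.2568]
```

move_arm --motion '[[[0,0,0.04],[0,0,0],-1],[[0,0,0.04],[0,0,0],-1]]'

```text
time_s: 23.65
position: [0.586, -0.0204, 0.0697]
tool_rot: [[-0.289, 0.957, 0.001], [0.957, 0.289, -0.001], [-0.001, 0.001, -1.0]]
ft_force: [-3.6, 0.1, 6.3]
grip_width: 0.0423
```

```bash
python3 go.py .5859 -.0206 .065 16.8
```

```text
t 23.65 pos [ 0.586  -0.0204  0.0697] yawy 16.83 F [-3.57  0.07  6.25] T [ 0.09  0.71 -0.04] w 0.0423 q6 -30.4
shift now-axes [-0.0082 -0.0085  0.2352] turn [0.0003 0.0005 0.0002] | shift in goal axes [-0.0084 -0.0083  0.2352]
```

move_arm --motion '[[[0,0,0.08],[0,0,0],-1],[[0,0,0.08],[0,0,0],-1],[[0,0,0.08],[0,0,0],-1]]'

```text
time_s: 23.9
position: [0.586, -0.0204, 0.0674]
tool_rot: [[-0.29, 0.957, 0.002], [0.957, 0.29, -0.002], [-0.002, 0.002, -1.0]]
ft_force: [-3.2, -0.1, 9.3]
grip_width: 0.0419
```

```bash
python3 go.py .5859 -.0206 .065 16.8
```

```text
t 23.90 pos [ 0.586  -0.0204  0.0674] yawy 16.83 F [-3.22 -0.12  9.3 ] T [ 0.14  1.   -0.09] w 0.0419 q6 -30.3
shift now-axes [-0.0073 -0.0083  0.1221] turn [0.0009 0.001  0.0003] | shift in goal axes [-0.0076 -0.008   0.1221]
```

move_arm --motion '[[[0,0,0.08],[0,0,0],-1],[[0,0,0.08],[0,0,0],-1],[[0,0,0.08],[0,0,0],-1]]'

```text
time_s: 24.15
position: [0.586, -0.0204, 0.066]
tool_rot: [[-0.29, 0.957, 0.004], [0.957, 0.29, -0.002], [-0.004, 0.003, -1.0]]
ft_force: [-4.3, 1.3, 10.4]
grip_width: 0.0424
```

```bash
python3 go.py .5859 -.0206 .065 16.8
```

```text
t 24.15 pos [ 0.586  -0.0204  0.066 ] yawy 16.84 F [-4.35  1.33 10.45] T [ 0.15  1.25 -0.04] w 0.0424 q6 -30.3
shift now-axes [-0.0064 -0.0086  0.0514] turn [0.0015 0.0017 0.0003] | shift in goal axes [-0.0066 -0.0084  0.0514]
```

move_arm --motion '[[[0,0,0.08],[0.001,0.001,0],-1],[[0,0,0.08],[0,0,0],-1],[[0,0,0.08],[0,0,0],-1]]'

```text
time_s: 24.4
position: [0.586, -0.0204, 0.0655]
tool_rot: [[-0.29, 0.957, 0.003], [0.957, 0.29, -0.002], [-0.003, 0.003, -1.0]]
ft_force: [-5.7, 0.7, 15.0]
grip_width: 0.0424
```

```bash
python3 go.py .5859 -.0206 .065 16.8
```

```text
t 24.40 pos [ 0.586  -0.0204  0.0655] yawy 16.84 F [-5.69  0.68 15.03] T [ 0.18  1.58 -0.11] w 0.0424 q6 -30.3
shift now-axes [-0.0056 -0.0079  0.026 ] turn [0.0013 0.0014 0.0003] | shift in goal axes [-0.0057 -0.0078  0.026 ]
```

move_arm --motion '[[[0,0,0.08],[0.001,0.001,0],-1],[[0,0,0.08],[0,0,0],-1]]'

```text
time_s: 24.57
position: [0.586, -0.0204, 0.0655]
tool_rot: [[-0.29, 0.957, 0.003], [0.957, 0.29, -0.001], [-0.002, 0.002, -1.0]]
ft_force: [-5.3, 1.7, 14.2]
grip_width: 0.0423
```

```bash
python3 go.py .5859 -.0206 .065 16.8
```

```text
t 24.57 pos [ 0.586  -0.0204  0.0655] yawy 16.84 F [-5.33  1.72 14.18] T [ 0.02  1.43 -0.07] w 0.0423 q6 -30.4
shift now-axes [-0.0085 -0.008   0.0267] turn [0.001  0.001  0.0004] | shift in goal axes [-0.0085 -0.008   0.0267]
```

move_arm --motion '[[[0,0,0.1],[0.001,0.001,0],-1],[[0,0,0.12],[0,0,0],-1]]'

```text
time_s: 24.73
position: [0.5861, -0.0204, 0.0655]
tool_rot: [[-0.29, 0.957, 0.002], [0.957, 0.29, -0.001], [-0.002, 0.002, -1.0]]
ft_force: [-8.6, 1.4, 24.5]
grip_width: 0.0423
```

```bash
python3 go.py .5859 -.0206 .065 16.8
python3 - <<'E'
from h import *
d=imaging.get_image("wrist"); s=imaging.get_image("side"); 
w=cv2.resize(d["img"][100:280,150:420],(540,360)); v=cv2.resize(s["img"][180:340,240:400],(400,400),interpolation=2)
cv2.imwrite("pics/w13.png",w); cv2.imwrite("pics/s13.png",v)
t=imaging.get_image("top"); cv2.imwrite("pics/t13.png",t["img"])
E
python3 go.py
```

```text
t 24.73 pos [ 0.5861 -0.0204  0.0655] yawy 16.85 F [-8.65  1.43 24.47] T [ 0.22  2.07 -0.13] w 0.0423 q6 -30.4
shift now-axes [-0.009  -0.0112  0.0246] turn [0.0009 0.0008 0.0004] | shift in goal axes [-0.0091 -0.0112  0.0246]
t 24.88 pos [ 0.586  -0.0204  0.0655] yawy 16.85 F [-7.16  1.31 20.88] T [ 0.14  1.86 -0.16] w 0.0423 q6 -30.4
```

View pics/w13.png

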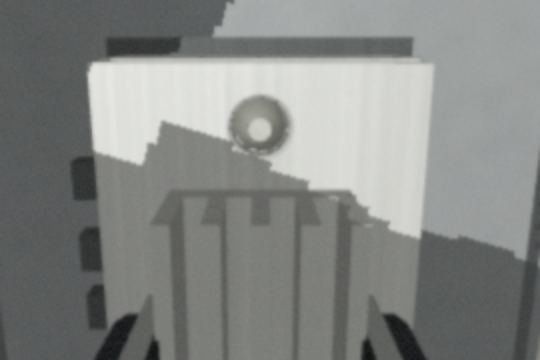

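View pics/s13.png

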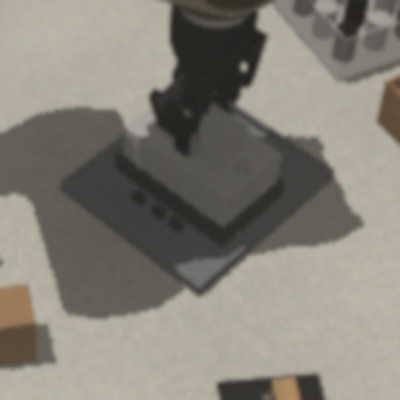

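View pics/t13.png

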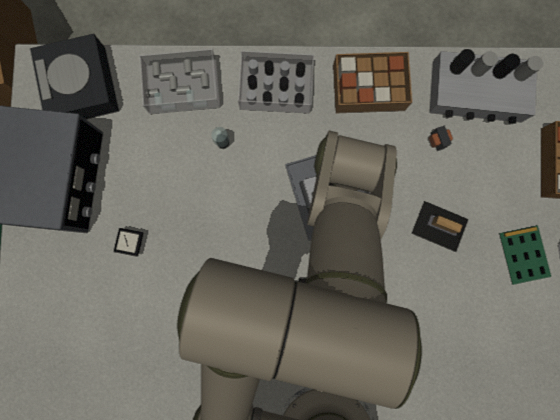

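The wrist view shows the dowel through the far hole with the flange flush on the deck. The side view shows the three chips in the tray, and the top view shows the scraper on its mat. The push holds steady at about 21 N, so I'm handing in.

```bash
python3 -c "
from rig import job
print(job.close_job())"; python3 go.py
```

```text
the job is handed in; nothing more can be done
None
the job is handed in; nothing more can be done
```

I handed the job in at about 25 s, with the arm still gripping the cover and pressing it down.

- **Wiping:** I took the scraper across the deck once towards its -x side, about 1–2 mm above the face. The deck was bare afterwards and all three chips lay in the tray.
- **Scraper:** It was set back on the mat and let go. The wrist view showed it upright and centred, and a later top view showed it still there.
- **Fit and press:** The cover went down over both dowels without resistance and touched at the height expected for a flush fit. I then pushed it down a further 4.9 mm to a hard stop, against a nominal 5 mm of travel. The last readings were about 21 N upward on the wrist, steady height and grip width, and tilt under 0.2°. The last wrist view showed the dowel through the far hole and the flange flush.
- **Disagreements and gaps:** The top and wrist cameras differed by about 3–5 mm, so I trusted the wrist camera, which matched where the jaws closed. Only the far hole could be seen clearly. The near one is inferred from the smooth descent. A sideways force of about 7 N along x accompanies the push, and I left it as it was.

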